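Build the column of cases, index it three clicks to the stamp and hold

TASK

Stack the two loose wooden cases squarely, one after the other, onto the case that already sits on the rotary index table, lowering each until it rests, edges flush, without dropping it. Then take hold of the black bar knob in the middle of the table and turn it clockwise (seen from above) by three detent clicks, which brings the column round in front of the stamping unit's rubber pad. Finish while still gripping the knob at that third stop, the column standing square, and leave the brush jar, tape roll and screwdriver as they are.

Things in the scene. Friction and masses are not known exactly. Their poses are not given: they have to be found in the camera images.
- case_a_centre (a point): Centre (half-way up) of one of the two loose closed cases: pale wooden lidded box 80 x 54 x 26 mm (along its own x, y, z), a dark seam line round it 7 mm below the top and a small round inlay on the lid, about 0.16 kg. It lies flat on the bench; its x axis is the long side. Grasp it across the 54 mm width from above. The two loose cases are alike and may be stacked in either order.
- case_b_centre (a point): Centre of the other loose case, same make and size, flat on the bench.
- case_bottom_centre (a point): Centre of the bottom case of the column, same make and size, already loaded on the rotary table (its top is 72 mm above the bench, its long side square to the line to the knob). It is loose, standing on a 2 mm seat plate between six 7 mm high locating pins with 1.5 mm play all round. The finished column is three cases, 78 mm, and its top 124 mm above the bench.
- load_seat (a point): Centre of the seat under the column, on the top face of the seat plate, 46 mm above the bench and 120 mm from the knob's axis. It turns with the platter; its x axis points from the column to the knob and its y axis runs along the case's long side. The platter is a dark round board, 330 mm across, with six such seats and 18 tick marks.
- index_table: The whole rotary index table, fixed to the bench; the origin is on the knob's axis at bench level. At the start the column stands on its -x side. The stamping unit (a 66 mm square rubber pad on an air cylinder on an aluminium bracket, up to 137 mm high, from 182 to 340 mm out from the axis) stands at 120 degrees from its x axis, that is, a sixth of a turn clockwise of the column; it does not move.
- knob_grip (a point): Black bar knob on a 22 mm post on the platter's axis, turning with the platter. The bar is 64 mm long (along its own y), 18 mm thick (along its x) and 40 mm high; this point is the middle of the bar, on the axis, 122 mm above the bench; its top is at 142 mm. Grasp it across the 18 mm from above. At the start the bar lies square to the line from the knob to the column.
- platter (a joint): Angle of platter and knob in rad, growing clockwise seen from above; 0, the start, is a stop. A spring ball clicks into a stop every 20 degrees: at 0.349, 0.698 and 1.047 (the third). It resists most on leaving a stop (0.3 N m), not at all half-way, then pulls on (0.2 N m) into the next, where the moment jumps back. Cases ride by friction: turn smoothly, 0.5 rad/s at most.
- brush_jar: Bystander: glass jar with three brushes, 66 mm across, 190 mm high; origin at the centre of its foot.
- tape_roll: Bystander: roll of paper tape lying flat, 96 mm across, 24 mm high; origin at the centre of its underside.
- screwdriver: Bystander: black-handled screwdriver 200 mm long lying on the bench along its x axis; origin at its middle.
Mind the look-alikes: they are no part of the job. Leave any blue or purple look-alike of the part that bears case_a_centre alone.

How it is judged:
By the outcome, as a careful person would: the job done as asked, in the order asked, and still so for the second after the job is handed in, while the arm keeps its last pose, push and grip.
It also fails if it takes over 69 s, if anything falls off the work surface, if the arm or the gripper's body presses on something with over 40 N, if the wrist force passes 120 N, or if a joint passes its speed limit or range.

ROBOT

A 7-joint arm with a two-finger parallel gripper is mounted at the origin on the work surface. World frame = base frame: x ahead of the robot, y to its left, z up, the work surface at z = 0. Lengths are in mm, angles in rad, forces in N, time in s.
With the tool pointing down it reaches from about 400 to 850 mm from the base axis. Payload 4.4 kg.
Tool frame: the origin (TCP) lies at the very end of the fingers, on their centre line; the grasp point (between the pads) lies 19 mm behind it; y points along the fingers, z is the direction in which the jaws open and shut, and the axes are right-handed (so a half turn about y gives the same grasp; the last joint's range is limited). The gripper opens to 94 mm and grips with 3 to 60 N. Pads are 16 mm wide; open, the fingers measure 119 mm over their backs; the gripper's body (75 mm by 177 mm) begins 78 mm behind the grasp point.
Start: joints at [-1.362, 0.628, 0.038, 1.517, -0.027, 0.996, -0.02], TCP at [176.355, 625.633, 205.478] pointing down, gripper open.
Joint ranges: [-3.06, 3.06], [-0.37, 2.12], [-1.25, 1.32], [0.18, 2.47], [-1.1, 4.24], [0.23, 1.98], [-2.94, 2.94]. Speed limits (rad/s): [2.57, 2.57, 3.14, 3.14, 3.14, 3.14, 3.14].

INTERFACE

Orientations are given as a unit quaternion [w, x, y, z].
In Python, from cell import ctrl, eyes, job gives the robot as it stands.
- The arm moves only by the tool arm_command, never from a script. Its argument "steps" is a list of rows, each an object with "rot": the turn, a rotation vector about the tool's x, y, z in degrees, a list of three; "offset": the shift along the tool's x, y, z in cm, a list of three; "grip": the closure, from -1 (fully open) to 1 (shut), so that 0 is half open. A call has 1 to 8 rows; each row shifts and turns the pose as measured when the row begins, along the tool's axes as they then stand; what a row does not reach is not made up. A row lasts 1/8 s, in which the tool goes at most 62.5 mm and 10.7 degrees, less where a joint would pass 70% of its speed; a pose out of reach is approached as far as the arm can. A call is refused whole if a number of a shift passes 6.25 or a number of a turn 10.7, either way. A call with a gripper value outside its range is refused whole. The fingers move at their own pace and stop on an object; "force" is the grip in N (left out, the last holds). Time passes only in rows, so rows that do not move let the fingers close. It gives the time, the measured TCP pose, the force and the opening at its end, in the units of the state.
- ctrl.get_obs(): the state, without advancing time (a new reading comes with each control period).
- eyes.grab_frame(name): name is "scene" or "top"; returns a dict with "pixels" (384x512x3 uint8, red, green, blue), "z_map" (384x512 float32, mm along the optical axis (not along the pixel's ray), 0 where there is no reading), "fx", "fy", "cx", "cy" (pixels), "dist_coeffs" ([k1, k2, p1, p2, k3] as OpenCV has them; the pictures are not rectified), "rvec" (rotation vector, rad) and "tvec" (3), from world to camera coordinates, as OpenCV has them. Camera axes: x right, y down, z forward; pixel columns grow to the right and rows downward; lengths in mm; the calibration is good to about 2 mm. A picture is of the moment at which its call begins.
- job.hand_in(): hands the job in, once; it reports no verdict.
The state is a dict: "time": time; "joint_positions": joint angles; "joint_velocities": joint speeds; "joint_torque": joint torques, N m; "eef_pos": TCP position; "eef_rot": TCP orientation; "contact_force": force on the tool from outside, world axes, zero at the start; "wrist_torque": the same for the moment, N m; "opening": finger opening in mm.
Only numpy, scipy, OpenCV 4.12 (cv2) and the standard library are available. Lean on these libraries where they do the work, as an engineer would, in place of code of your own. Each camera call takes 0.05 s, during which the arm holds its last target.

## Working session

There is one attempt and no reset: what is moved stays moved. The work goes in short steps, Python scripts to look and compute and a tool call to move; the robot and the scene stay as the last step left them, time stands still between calls to the robot, and variables do not carry over. Pictures are saved under pics/ and viewed, and the job is handed in when it is done.

Besides the shell and the picture viewer there is one more tool, called after "Request:" by a JSON object that holds its "method" and its "body", one argument or row to a line. arm_command: Moves the arm, as the interface text tells. Its arguments: {"type":"object","properties":{"steps":{"type":"array","items":{"type":"object","properties":{"rot":{"type":"array","items":{"type":"number"}},"offset":{"type":"array","items":{"type":"number"}},"grip":{"type":"number"}}}},"force":{"type":"number"}},"required":["steps"]}

```bash
mkdir -p pics; ls
python3 - <<'E'
from cell import ctrl, eyes, job
import cv2,numpy as np
o=ctrl.get_obs()
for k,v in o.items(): print(k,v)
for n in ("scene","top"):
    f=eyes.grab_frame(n)
    cv2.imwrite(f"pics/{n}0.png",cv2.resize(f["pixels"][:,:,::-1],(800,600),interpolation=cv2.INTER_CUBIC))
    np.savez(f"/tmp/{n}0.npz",**f)
    print(n,f["fx"],f["fy"],f["cx"],f["cy"],f["dist_coeffs"],f["rvec"],f["tvec"])
E
```

```text
pics
time 0.0
joint_positions [-1.36180145  0.62931587  0.03843287  1.51835382 -0.02700794  0.99627972
 -0.02000014]
joint_velocities [-6.50945840e-04  1.97735806e-05 -4.07776837e-04 -2.99383850e-05
 -2.27278508e-04 -8.31285193e-04 -5.47916772e-04]
joint_torque [ 2.68773365e-04 -5.49732649e+01  1.14338033e+00 -1.86623794e+01
 -5.22696145e-02  2.35969451e-02  1.53334395e-04]
eef_pos [176.16369125 624.99175902 204.57809229]
eef_rot [-0.69979812  0.70108734 -0.09693355  0.09676265]
contact_force [-0.76514329  0.12695676  0.37808936]
wrist_torque [-0.03761178 -0.00258818 -0.00884978]
opening 93.8575229763619
scene 444.3590795530336 444.3590795530336 258.2348082560124 193.06002063213293 [0.00195209 0.         0.         0.         0.        ] [ 2.37545184  1.10446809 -0.32678841] [-190.30971688 -381.03652662 1496.05383032]
top 445.01099196287834 445.01099196287834 251.68551620803427 184.33337781851992 [-0.09265242  0.          0.          0.          0.        ] [ 2.18447775 -2.16728175  0.10754904] [-200.60711203  516.64596693 1303.4211017 ]
```

View pics/scene0.png

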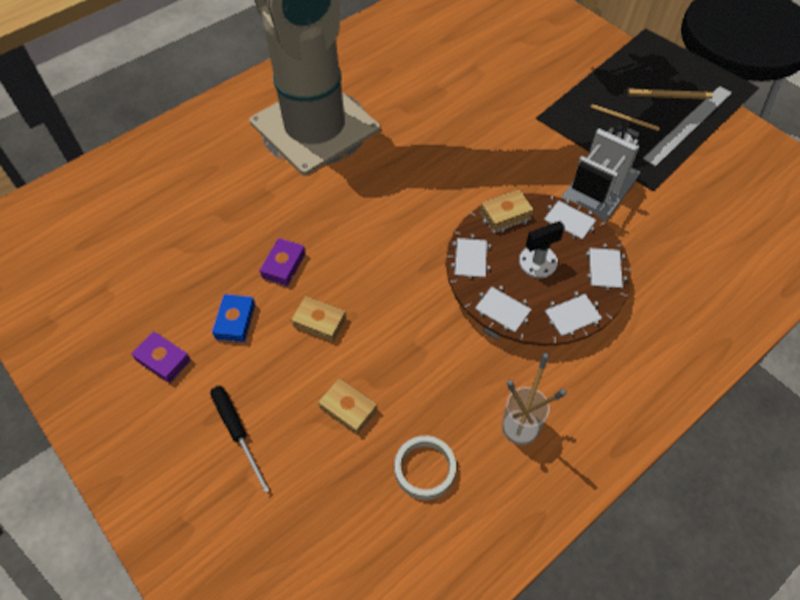

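View pics/top0.png

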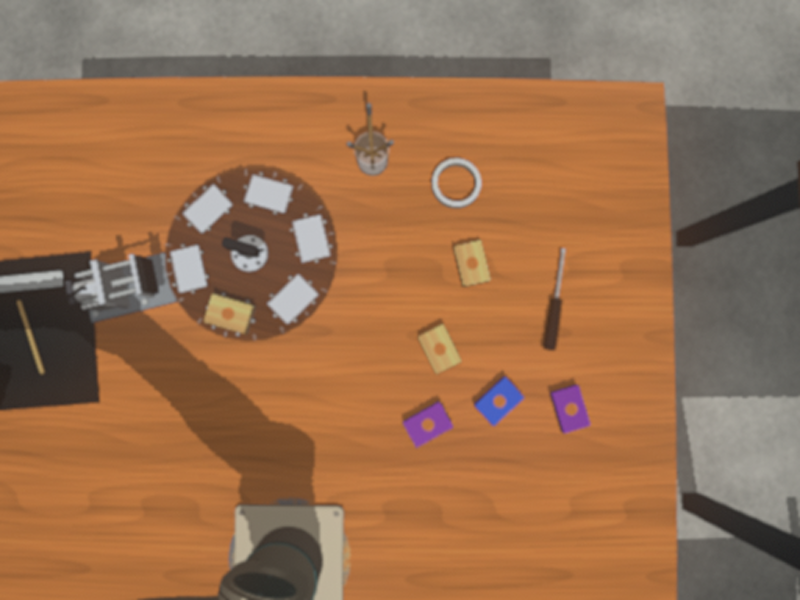

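The candidates in the 800x600 scene view are two pale cases at (319,318) and (348,405), and the bottom case on the table at (507,208). The look-alikes are purple at (283,261) and (161,356), and blue at (234,318). I choose the two pale ones. Next I'll measure.

```bash
cat > h.py <<'E'
import cv2,numpy as np
def KD(f):
    return np.array([[f["fx"],0,f["cx"]],[0,f["fy"],f["cy"]],[0,0,1.]]),np.array(f["dist_coeffs"],float)
def proj(f,P):
    K,D=KD(f); return cv2.projectPoints(np.array(P,float).reshape(-1,1,3),np.array(f["rvec"]),np.array(f["tvec"]),K,D)[0].reshape(-1,2)
def ray(f,uv,z):
    K,D=KD(f); R=cv2.Rodrigues(np.array(f["rvec"]))[0]; t=np.array(f["tvec"]).ravel()
    n=cv2.undistortPoints(np.array(uv,float).reshape(-1,1,2),K,D).reshape(-1,2)
    d=np.c_[n,np.ones(len(n))]@R; c=-R.T@t
    s=(np.atleast_1d(z)-c[2])/d[:,2]; return c+s[:,None]*d
def cloud(f):
    K,D=KD(f); R=cv2.Rodrigues(np.array(f["rvec"]))[0]; t=np.array(f["tvec"]).ravel()
    h,w=f["z_map"].shape; u,v=np.meshgrid(np.arange(w),np.arange(h))
    n=cv2.undistortPoints(np.stack([u,v],-1).reshape(-1,1,2).astype(float),K,D).reshape(-1,2)
    z=f["z_map"].reshape(-1,1).astype(float)
    P=(np.c_[n,np.ones(len(n))]*z-t)@R; P[z[:,0]==0]=np.nan
    return P.reshape(h,w,3)
def pale(f):
    h=cv2.cvtColor(f["pixels"],cv2.COLOR_RGB2HSV); return h
E
python3 - <<'E'
from h import *
for n in ("scene","top"):
    f=dict(np.load(f"/tmp/{n}0.npz")); f={k:(v if v.ndim else float(v)) for k,v in f.items()}
    print(n,"tcp px800",proj(f,[[176,625,205],[0,0,0]])*1.5625)
    P=cloud(f); hsv=pale(f)
    for nm,p in (dict(a=(319,318),b=(348,405),bot=(507,208),tab=(490,285),bench=(400,200),knob=(545,236)) if n=="scene" else dict(a=(440,349),b=(472,262),bot=(228,314),tab=(250,300),bench=(500,500),knob=(243,246))).items():
        u,v=int(p[0]/1.5625),int(p[1]/1.5625); print(nm,P[v,u].round(0),hsv[v,u])
E
python3 - <<'E'
import cv2
for n in("scene","top"):
    im=cv2.imread(f"pics/{n}0.png")
    c=im[170:470,270:570] if n=="scene" else im[150:450,150:550]
    cv2.imwrite(f"pics/{n}0c.png",cv2.resize(c,None,fx=2,fy=2)[:600,:800])
E
```

```text
scene tcp px800 [[593.86099888 -40.30710033]
 [315.15613079 124.7911667 ]]
a [ 408. -287.   25.] [ 13 188 170]
b [ 573. -351.   30.] [ 13 185 167]
bot [467. 105.  69.] [ 13 182 172]
tab [558. -22.  42.] [ 12 180  88]
bench [281.   3.   2.] [ 13 185 178]
knob [586.  65. 137.] [45 73  7]
top tcp px800 [[-91.11715471 474.67618401]
 [288.03444783 559.0164979 ]]
a [ 404. -284.   30.] [ 13 165 187]
b [ 572. -347.   22.] [ 13 167 185]
bot [466. 110.  74.] [ 13 159 183]
tab [491.  73.  47.] [11 94 81]
bench [ 115. -404.    3.] [ 13 168 187]
knob [581.  70. 141.] [ 8 33 62]
```

View pics/top0c.png

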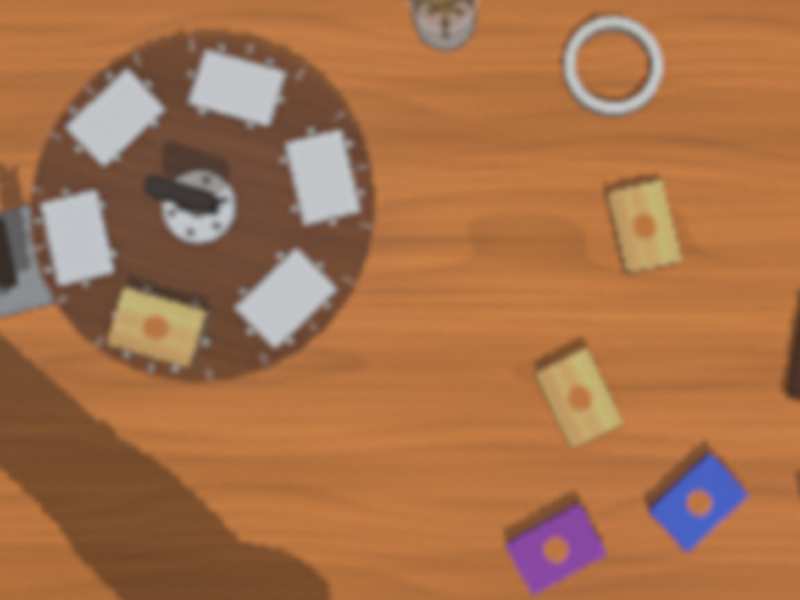

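View pics/scene0c.png

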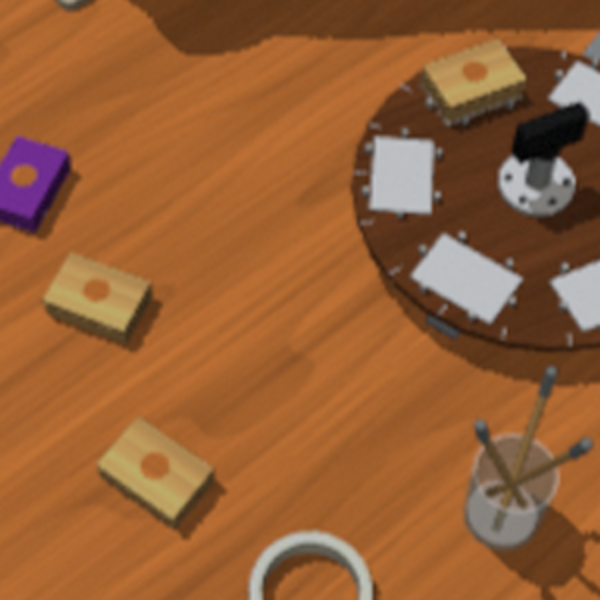

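```bash
cat >> h.py <<'E'
def ld(p):
    f=dict(np.load(p)); return {k:(v if v.ndim else float(v)) for k,v in f.items()}
def lids(f,ref,top,lo=(16,60,120),hi=(32,190,255),rad=30,show=None):
    """pale mask blob near projected ref; lid rectangle by minAreaRect on plane z=top"""
    hsv=cv2.cvtColor(cv2.resize(f["pixels"],None,fx=4,fy=4,interpolation=cv2.INTER_CUBIC),cv2.COLOR_RGB2HSV)
    m=cv2.inRange(hsv,lo,hi)
    m=cv2.morphologyEx(m,cv2.MORPH_OPEN,np.ones((5,5)))
    p=proj(f,[ref])[0]
    w=np.zeros_like(m); cv2.circle(w,tuple(int(x) for x in (p*4+1.5)),rad*4,255,-1); m&=w
    cs,_=cv2.findContours(m,cv2.RETR_EXTERNAL,cv2.CHAIN_APPROX_NONE)
    if not cs: return None
    c=cv2.convexHull(max(cs,key=cv2.contourArea)).reshape(-1,2)
    uv=(c-1.5)/4
    W=ray(f,uv,top)[:,:2].astype(np.float32)
    (cx,cy),(a,b),ang=cv2.minAreaRect(W)
    if a<b: a,b,ang=b,a,ang+90
    return round(cx,1),round(cy,1),round(a,1),round(b,1),round((ang+90)%180-90,1)
E
python3 - <<'E'
from h import *
for n in ("scene","top"):
    f=ld(f"/tmp/{n}0.npz"); hsv=pale(f); P=cloud(f)
    for nm,r,t in (("a",[406,-286,26],26),("b",[573,-349,26],26),("bot",[466,107,72],72)):
        u,v=proj(f,[r])[0].round().astype(int)
        print(n,nm,[hsv[v+d,u+e].tolist() for d,e in((5,5),(-6,-4),(6,-4))], lids(f,r,t))
E
```

```text
scene a [[22, 123, 189], [18, 132, 190], [21, 126, 190]] (403.7, -286.5, 80.8, 56.4, 26.7)
scene b [[18, 133, 191], [18, 136, 187], [20, 125, 190]] (568.0, -348.8, 81.2, 56.1, 14.0)
scene bot [[20, 126, 184], [18, 135, 174], [20, 125, 190]] (464.8, 106.8, 82.4, 56.0, 74.1)
top a [[23, 106, 198], [18, 122, 197], [18, 123, 197]] (404.8, -284.1, 83.9, 57.3, 26.4)
top b [[24, 106, 197], [18, 122, 197], [19, 119, 197]] (568.9, -346.0, 84.5, 57.5, 13.7)
top bot [[21, 112, 195], [25, 99, 193], [18, 121, 190]] (465.4, 108.4, 86.0, 56.9, 75.1)
```

```bash
cat >> h.py <<'E'
from scipy.spatial.transform import Rotation as Ro
def st(o):
    q=o["eef_rot"]; R=Ro.from_quat([q[1],q[2],q[3],q[0]]); M=R.as_matrix()
    return np.array(o["eef_pos"]),R,M
def show(o):
    p,R,M=st(o); 
    print("t%.2f"%o["time"],"p",p.round(1),"jaw az %.1f"%np.degrees(np.arctan2(M[1,2],M[0,2])),"y",M[:,1].round(3),"F",np.round(o["contact_force"],1),"T",np.round(o["wrist_torque"],2),"open %.1f"%o["opening"],"j",np.round(o["joint_positions"],2))
def tgtR(jaw):
    a=np.radians(jaw); z=np.array([np.cos(a),np.sin(a),0]); y=np.array([0,0,-1.]); x=np.cross(y,z)
    return Ro.from_matrix(np.c_[x,y,z])
def plan(o,pt,jaw,jawmod=True):
    p,R,M=st(o)
    if jawmod:
        c=np.degrees(np.arctan2(M[1,2],M[0,2])); jaw=c+((jaw-c+90)%180-90)
    T=tgtR(jaw); d=R.inv()*T; rv=np.degrees(d.as_rotvec())
    t=M.T@(np.array(pt)-p)/10
    print("jaw",round(jaw,1),"total rotvec deg",rv.round(2),"shift cm (tool now)",t.round(2))
    return T
def rows(o,pts):
    """waypoint list [(x,y,z,jaw)] each one row: per-row relative numbers"""
    p,R,M=st(o); out=[]
    for x,y,z,j in pts:
        T=tgtR(j); s=M.T@(np.array([x,y,z])-p)/10; rv=np.degrees((R.inv()*T).as_rotvec())
        out.append(dict(offset=s.round(2).tolist(),rot=rv.round(1).tolist())); p=np.array([x,y,z]);R=T;M=T.as_matrix()
    import json
    for r in out: print(json.dumps(r))
E
python3 - <<'E'
from cell import ctrl
from h import *
o=ctrl.get_obs(); show(o); print(st(o)[2].round(3))
f=ld("/tmp/top0.npz")
# stamp, jar etc.
s=1/1.5625
for n,uv,z in (("jarfoot",(372,160),0),("tape",(457,183),12),("knobtop",(243,247),142),("hub",(249,254),45),("purple",(428,422),26),("blue",(498,400),26),("knobR",(258,250),142),("knobL",(224,241),142)):
    print(n,ray(f,[(uv[0]*s,uv[1]*s)],z).round(0))
P=cloud(f); hsv=cv2.cvtColor(f["pixels"],cv2.COLOR_RGB2HSV)
m=(P[...,2]>125)&(P[...,2]<160)&(np.hypot(P[...,0]-580,P[...,1]-74)<50)
W=P[m][:,:2].astype(np.float32); print(m.sum(),W.mean(0),cv2.minAreaRect(W))
f=ld("/tmp/scene0.npz");P=cloud(f)
m=(P[...,2]>130)&(P[...,2]<160)&(np.hypot(P[...,0]-580,P[...,1]-74)<50)
W=P[m][:,:2].astype(np.float32); print(m.sum(),W.mean(0),cv2.minAreaRect(W))
E
```

```text
t0.10 p [176.2 625.1 204.7] jaw az 74.3 y [-0.    -0.002 -1.   ] F [ 0.3 -0.2 -0.5] T [-0.02  0.02 -0.02] open 94.0 j [-1.36  0.63  0.04  1.52 -0.03  1.   -0.02]
[[ 0.963 -0.     0.271]
 [-0.271 -0.002  0.963]
 [ 0.    -1.    -0.002]]
jarfoot [[ 776. -152.    0.]]
tape [[ 728. -320.   12.]]
knobtop [[577.  69. 142.]]
hub [[579.  78.  45.]]
purple [[ 265. -264.   26.]]
blue [[ 307. -396.   26.]]
knobR [[572.  42. 142.]]
knobL [[588. 103. 142.]]
163 [579.34814  74.07744] ((580.4470825195312, 75.85557556152344), (64.47018432617188, 18.091150283813477), 74.37530517578125)
167 [582.7043   72.97478] ((581.028076171875, 74.96842956542969), (65.00347900390625, 19.432022094726562), 75.24386596679688)
```

Run:
```python
from cell import ctrl
from h import *
o=ctrl.get_obs()
az=74.3;pts=[]
for i in range(1,17):
    a=74.3-6.4*i; r=649-9*i; pts.append((r*np.cos(np.radians(a)),r*np.sin(np.radians(a)),205+1.5*i,74.3-8*i))
rows(o,pts)
```

```text
{"offset": [7.09, -0.18, -1.34], "rot": [0.1, 8.0, 0.0]}
{"offset": [7.07, -0.15, -1.1], "rot": [0.0, 8.0, 0.0]}
{"offset": [6.99, -0.15, -0.9], "rot": [0.0, 8.0, 0.0]}
{"offset": [6.92, -0.15, -0.71], "rot": [0.0, 8.0, 0.0]}
{"offset": [6.83, -0.15, -0.52], "rot": [0.0, 8.0, 0.0]}
{"offset": [6.74, -0.15, -0.34], "rot": [0.0, 8.0, 0.0]}
{"offset": [6.65, -0.15, -0.16], "rot": [0.0, 8.0, 0.0]}
{"offset": [6.55, -0.15, 0.01], "rot": [0.0, 8.0, 0.0]}
{"offset": [6.45, -0.15, 0.18], "rot": [0.0, 8.0, 0.0]}
{"offset": [6.35, -0.15, 0.34], "rot": [-0.0, 8.0, -0.0]}
{"offset": [6.24, -0.15, 0.5], "rot": [0.0, 8.0, 0.0]}
{"offset": [6.12, -0.15, 0.64], "rot": [0.0, 8.0, 0.0]}
{"offset": [6.01, -0.15, 0.79], "rot": [0.0, 8.0, 0.0]}
{"offset": [5.89, -0.15, 0.92], "rot": [0.0, 8.0, 0.0]}
{"offset": [5.76, -0.15, 1.06], "rot": [0.0, 8.0, 0.0]}
{"offset": [5.64, -0.15, 1.18], "rot": [0.0, 8.0, 0.0]}
```

Request:
{"method": "arm_command", "body": {
  "steps": [
    {"offset": [5.5, -0.2, -1.2], "rot": [0, 7, 0], "grip": -0.6},
    {"offset": [6, -0.2, -1.0], "rot": [0, 7, 0], "grip": -0.6},
    {"offset": [6, -0.2, -0.8], "rot": [0, 7, 0], "grip": -0.6},
    {"offset": [6, -0.2, -0.6], "rot": [0, 7, 0], "grip": -0.6},
    {"offset": [6, -0.2, -0.5], "rot": [0, 7, 0], "grip": -0.6},
    {"offset": [6, -0.2, -0.3], "rot": [0, 7, 0], "grip": -0.6},
    {"offset": [6, -0.2, -0.2], "rot": [0, 7, 0], "grip": -0.6},
    {"offset": [6, -0.2, 0], "rot": [0, 7, 0], "grip": -0.6}
  ]
}}

```text
time: 1.1
eef_pos: [502.1, 281.5, 216.3]
eef_rot: [-0.567, 0.571, -0.421, 0.419]
contact_force: [0.4, 0.4, -0.1]
opening: 74.8
```

Run:
```python
from cell import ctrl
from h import *
o=ctrl.get_obs(); show(o)
p=o["eef_pos"]; print(np.hypot(p[0],p[1]),np.degrees(np.arctan2(p[1],p[0])))
```

```text
t1.10 p [502.1 281.5 216.3] jaw az 17.2 y [-0.005 -0.003 -1.   ] F [ 0.4  0.4 -0.1] T [-0.02  0.03  0.03] open 74.8 j [-0.77  0.53  0.32  1.72 -0.2   0.93 -0.07]
575.6495692540684 29.277886249342902
```

Run:
```python
from cell import ctrl
from h import *
o=ctrl.get_obs()
pts=[]
n=11
for i in range(1,n+1):
    a=29.3-64.5*i/n; r=576-82*i/n; pts.append((r*np.cos(np.radians(a)),r*np.sin(np.radians(a)),216,17.2-80.6*i/n))
rows(o,pts)
```

```text
{"offset": [5.87, 0.03, 0.23], "rot": [0.3, 7.3, 0.1]}
{"offset": [5.82, 0.0, 0.33], "rot": [0.0, 7.3, 0.0]}
{"offset": [5.73, 0.0, 0.47], "rot": [-0.0, 7.3, -0.0]}
{"offset": [5.64, 0.0, 0.6], "rot": [0.0, 7.3, 0.0]}
{"offset": [5.55, 0.0, 0.72], "rot": [0.0, 7.3, 0.0]}
{"offset": [5.46, 0.0, 0.84], "rot": [0.0, 7.3, 0.0]}
{"offset": [5.36, 0.0, 0.95], "rot": [0.0, 7.3, 0.0]}
{"offset": [5.27, -0.0, 1.07], "rot": [0.0, 7.3, 0.0]}
{"offset": [5.17, 0.0, 1.17], "rot": [0.0, 7.3, 0.0]}
{"offset": [5.06, 0.0, 1.28], "rot": [0.0, 7.3, 0.0]}
{"offset": [4.96, 0.0, 1.37], "rot": [0.0, 7.3, 0.0]}
```

Request:
{"method": "arm_command", "body": {
  "steps": [
    {"offset": [5.9, 0, 0.2], "rot": [0.3, 7.3, 0.1], "grip": -0.6},
    {"offset": [5.8, 0, 0.3], "rot": [0, 7.3, 0], "grip": -0.6},
    {"offset": [5.7, 0, 0.5], "rot": [0, 7.3, 0], "grip": -0.6},
    {"offset": [5.6, 0, 0.6], "rot": [0, 7.3, 0], "grip": -0.6},
    {"offset": [5.5, 0, 0.7], "rot": [0, 7.3, 0], "grip": -0.6},
    {"offset": [5.4, 0, 0.8], "rot": [0, 7.3, 0], "grip": -0.6},
    {"offset": [5.4, 0, 1.0], "rot": [0, 7.3, 0], "grip": -0.6},
    {"offset": [5.3, 0, 1.1], "rot": [0, 7.3, 0], "grip": -0.6}
  ]
}}

```text
time: 2.1
eef_pos: [486.3, -169.7, 214.9]
eef_rot: [-0.28, 0.281, -0.648, 0.65]
contact_force: [-1.0, -1.2, -0.0]
opening: 75.7
```

Run:
```python
from cell import ctrl
from h import *
o=ctrl.get_obs(); show(o); plan(o,(404.2,-285.3,100),-63.4)
```

```text
t2.10 p [ 486.3 -169.7  214.9] jaw az -43.3 y [ 0.    -0.002 -1.   ] F [-1.  -1.2 -0. ] T [-0.08  0.14  0.03] open 75.7 j [-0.15  0.49  0.63  1.89 -0.36  0.88 -0.09]
jaw -63.4 total rotvec deg [-0.09 20.14  0.05] shift cm (tool now) [14.03 11.51  1.93]
```

Request:
{"method": "arm_command", "body": {
  "steps": [
    {"offset": [4.5, 3, 0.3], "rot": [0, 6.7, 0], "grip": -0.6},
    {"offset": [4.5, 3, 0.8], "rot": [0, 6.7, 0], "grip": -0.6},
    {"offset": [4.2, 3, 1.5], "rot": [0, 6.7, 0], "grip": -0.6},
    {"offset": [0, 0, 0], "rot": [0, 0, 0], "grip": -0.6}
  ]
}}

```text
time: 2.6
eef_pos: [396.4, -282.6, 123.0]
eef_rot: [-0.156, 0.156, -0.688, 0.692]
contact_force: [-0.3, 1.2, 0.3]
opening: 75.2
```

Run:
```python
from cell import ctrl
from h import *
o=ctrl.get_obs(); show(o); plan(o,(404.2,-285.3,4),-63.4)
```

```text
t2.60 p [ 396.4 -282.6  123. ] jaw az -64.5 y [ 0.001 -0.005 -1.   ] F [-0.3  1.2  0.3] T [-0.05  0.07 -0.02] open 75.2 j [ 0.15  0.6   0.61  2.06 -0.56  0.64  0.01]
jaw -63.4 total rotvec deg [-0.29 -1.11  0.08] shift cm (tool now) [-0.6  11.9   0.51]
```

Request:
{"method": "arm_command", "body": {
  "steps": [
    {"offset": [-0.6, 3.5, 0.5], "rot": [-0.3, -1.1, 0.1], "grip": -0.6},
    {"offset": [0, 4, 0], "grip": -0.6, "rot": [0, 0, 0]},
    {"offset": [0, 3, 0], "grip": -0.6, "rot": [0, 0, 0]},
    {"offset": [0, 0, 0], "grip": -0.6, "rot": [0, 0, 0]}
  ]
}}

```text
time: 3.1
eef_pos: [408.9, -282.6, 16.2]
eef_rot: [0.167, -0.163, 0.688, -0.687]
contact_force: [-0.1, 0.4, 0.3]
opening: 75.0
```

Run:
```python
from cell import ctrl
from h import *
o=ctrl.get_obs(); show(o); plan(o,(404.2,-285.3,4),-63.4)
```

```text
t3.10 p [ 408.9 -282.6   16.2] jaw az -63.0 y [ 0.005  0.002 -1.   ] F [-0.1  0.4  0.3] T [-0.08  0.12 -0.04] open 75.0 j [ 0.3   0.77  0.39  2.09 -0.73  0.41  0.17]
jaw -63.4 total rotvec deg [-0.03  0.41 -0.29] shift cm (tool now) [0.54 1.21 0.02]
```

Request:
{"method": "arm_command", "body": {
  "steps": [
    {"offset": [0.5, 0.6, 0], "rot": [0, 0.4, -0.3], "grip": -0.6},
    {"offset": [0, 0.5, 0], "grip": -0.6, "rot": [0, 0, 0]},
    {"offset": [0, 0, 0], "grip": -0.6, "rot": [0, 0, 0]}
  ]
}}

```text
time: 3.48
eef_pos: [406.6, -285.4, 7.2]
eef_rot: [-0.164, 0.162, -0.687, 0.689]
contact_force: [-0.4, -0.4, 0.3]
opening: 75.3
```

Run:
```python
from cell import ctrl
from h import *
o=ctrl.get_obs(); show(o); plan(o,(404.2,-285.3,4),-63.4)
```

```text
t3.48 p [ 406.6 -285.4    7.2] jaw az -63.3 y [ 0.004 -0.003 -1.   ] F [-0.4 -0.4  0.3] T [-0.    0.13  0.04] open 75.3 j [ 0.31  0.78  0.37  2.1  -0.75  0.39  0.18]
jaw -63.4 total rotvec deg [-0.25  0.13 -0.11] shift cm (tool now) [ 0.21  0.32 -0.11]
```

Request:
{"method": "arm_command", "body": {
  "steps": [
    {"offset": [0.2, 0.3, -0.1], "rot": [-0.2, 0.1, -0.1], "grip": -0.6},
    {"offset": [0, 0, 0], "grip": 0.1, "rot": [0, 0, 0]},
    {"offset": [0, 0, 0], "grip": 0.1, "rot": [0, 0, 0]},
    {"offset": [0, 0, 0], "grip": 0.1, "rot": [0, 0, 0]},
    {"offset": [0, 0, 0], "grip": 0.1, "rot": [0, 0, 0]}
  ],
  "force": 20
}}

```text
time: 4.1
eef_pos: [404.6, -285.2, 4.9]
eef_rot: [-0.163, 0.162, -0.688, 0.688]
contact_force: [-0.2, -0.9, -0.6]
opening: 53.9
```

Run:
```python
from cell import ctrl
from h import *
o=ctrl.get_obs(); show(o); plan(o,(404.2,-285.3,4),-63.4)
```

```text
t4.10 p [ 404.6 -285.2    4.9] jaw az -63.4 y [ 0.002 -0.    -1.   ] F [-0.2 -0.9 -0.6] T [-0.05  0.12  0.04] open 53.9 j [ 0.32  0.79  0.37  2.1  -0.75  0.38  0.19]
jaw -63.4 total rotvec deg [-0.06  0.04 -0.07] shift cm (tool now) [ 0.05  0.09 -0.01]
```

```bash
cat >> h.py <<'E'
def path(o,pt,jaw,n,arc=True):
    p,R,M=st(o); c=np.degrees(np.arctan2(M[1,2],M[0,2])); j=c+((jaw-c+90)%180-90)
    a0,r0=np.arctan2(p[1],p[0]),np.hypot(p[0],p[1]); a1,r1=np.arctan2(pt[1],pt[0]),np.hypot(pt[0],pt[1])
    pts=[]
    for i in range(1,n+1):
        s=i/n; a=a0+(a1-a0)*s; r=r0+(r1-r0)*s
        pts.append((r*np.cos(a),r*np.sin(a),p[2]+(pt[2]-p[2])*s,c+(j-c)*s))
    rows(o,pts)
E
python3 - <<'E'
from cell import ctrl
from h import *
o=ctrl.get_obs(); path(o,(465.1,107.6,100),-15.3,9)
E
```

```text
{"offset": [-3.86, -1.05, -2.54], "rot": [-0.1, -5.3, -0.1]}
{"offset": [-3.85, -1.06, -2.53], "rot": [0.0, -5.3, 0.0]}
{"offset": [-3.83, -1.06, -2.52], "rot": [0.0, -5.3, 0.0]}
{"offset": [-3.81, -1.06, -2.51], "rot": [0.0, -5.3, 0.0]}
{"offset": [-3.8, -1.06, -2.5], "rot": [0.0, -5.3, 0.0]}
{"offset": [-3.78, -1.06, -2.49], "rot": [0.0, -5.3, 0.0]}
{"offset": [-3.76, -1.06, -2.49], "rot": [0.0, -5.3, 0.0]}
{"offset": [-3.75, -1.06, -2.48], "rot": [0.0, -5.3, 0.0]}
{"offset": [-3.73, -1.06, -2.47], "rot": [0.0, -5.3, 0.0]}
```

Request:
{"method": "arm_command", "body": {
  "steps": [
    {"offset": [0, -1, 0], "rot": [0, 0, 0], "grip": 0.1},
    {"offset": [0, -3.5, 0], "rot": [0, 0, 0], "grip": 0.1},
    {"offset": [0, -4.5, 0], "rot": [0, 0, 0], "grip": 0.1},
    {"offset": [0, -4.5, 0], "rot": [0, 0, 0], "grip": 0.1},
    {"offset": [0, 0, 0], "rot": [0, 0, 0], "grip": 0.1}
  ]
}}

```text
time: 4.72
eef_pos: [403.9, -285.6, 145.2]
eef_rot: [-0.163, 0.162, -0.688, 0.689]
contact_force: [0.5, -0.1, -2.1]
opening: 54.1
```

Run:
```python
from cell import ctrl
from h import *
o=ctrl.get_obs(); show(o); path(o,(465.1,107.6,125),-15.3,9)
```

```text
t4.72 p [ 403.9 -285.6  145.2] jaw az -63.4 y [ 0.001 -0.001 -1.   ] F [ 0.5 -0.1 -2.1] T [-0.02  0.17  0.02] open 54.1 j [ 0.12  0.58  0.65  2.02 -0.53  0.71  0.  ]
{"offset": [-3.87, 0.22, -2.54], "rot": [-0.1, -5.3, -0.0]}
{"offset": [-3.85, 0.22, -2.53], "rot": [0.0, -5.3, 0.0]}
{"offset": [-3.84, 0.22, -2.52], "rot": [0.0, -5.3, 0.0]}
{"offset": [-3.82, 0.22, -2.51], "rot": [0.0, -5.3, 0.0]}
{"offset": [-3.8, 0.22, -2.5], "rot": [0.0, -5.3, 0.0]}
{"offset": [-3.79, 0.22, -2.5], "rot": [0.0, -5.3, 0.0]}
{"offset": [-3.77, 0.22, -2.49], "rot": [0.0, -5.3, 0.0]}
{"offset": [-3.76, 0.22, -2.48], "rot": [0.0, -5.3, 0.0]}
{"offset": [-3.74, 0.22, -2.47], "rot": [0.0, -5.3, 0.0]}
```

Request:
{"method": "arm_command", "body": {
  "steps": [
    {"offset": [-2.5, 0, -1.5], "rot": [0, -3.5, 0], "grip": 0.1},
    {"offset": [-3.9, 0, -2.5], "rot": [0, -5.3, 0], "grip": 0.1},
    {"offset": [-3.9, 0, -2.5], "rot": [0, -5.3, 0], "grip": 0.1},
    {"offset": [-3.8, 0, -2.5], "rot": [0, -5.3, 0], "grip": 0.1},
    {"offset": [-3.8, 0, -2.5], "rot": [0, -5.3, 0], "grip": 0.1},
    {"offset": [-3.8, 0, -2.5], "rot": [0, -5.3, 0], "grip": 0.1},
    {"offset": [-3.8, 0, -2.5], "rot": [0, -5.3, 0], "grip": 0.1},
    {"offset": [-3.8, 0, -2.5], "rot": [0, -5.3, 0], "grip": 0.1}
  ]
}}

```text
time: 5.72
eef_pos: [475.2, 55.3, 139.4]
eef_rot: [0.393, -0.398, 0.587, -0.586]
contact_force: [0.7, 0.6, -1.8]
opening: 54.0
```

Run:
```python
from cell import ctrl
from h import *
o=ctrl.get_obs(); show(o); path(o,(465.1,107.6,110),-15.3,2)
```

```text
t5.72 p [475.2  55.3 139.4] jaw az -22.0 y [-0.007 -0.003 -1.   ] F [ 0.7  0.6 -1.8] T [-0.05  0.04 -0.03] open 54.0 j [-0.52  0.54  0.49  2.06 -0.41  0.65 -0.13]
{"offset": [-2.28, 1.47, -1.38], "rot": [0.3, -3.4, 0.3]}
{"offset": [-2.28, 1.47, -1.38], "rot": [0.0, -3.4, 0.0]}
```

Request:
{"method": "arm_command", "body": {
  "steps": [
    {"offset": [-2.3, 1.2, -1.4], "rot": [0.3, -3.4, 0.3], "grip": 0.1},
    {"offset": [-2.3, 1.2, -1.4], "rot": [0, -3.4, 0], "grip": 0.1},
    {"offset": [0, 0, 0], "rot": [0, 0, 0], "grip": 0.1},
    {"offset": [0, 0, 0], "rot": [0, 0, 0], "grip": 0.1}
  ]
}}

```text
time: 6.22
eef_pos: [460.8, 113.1, 112.0]
eef_rot: [0.431, -0.434, 0.561, -0.558]
contact_force: [0.4, -0.1, -1.6]
opening: 53.6
```

Run:
```python
from cell import ctrl,eyes
from h import *
o=ctrl.get_obs(); show(o); plan(o,(465.1,107.6,85),-15.3)
for n in ("scene","top"):
    f=eyes.grab_frame(n); np.savez(f"/tmp/{n}1.npz",**f)
    x,y=proj(f,[[465,107,90]])[0].astype(int); c=f["pixels"][max(0,y-50):y+50,max(0,x-66):x+66,::-1]
    cv2.imwrite(f"pics/{n}1.png",cv2.resize(c,None,fx=6,fy=6,interpolation=cv2.INTER_CUBIC))
```

```text
t6.22 p [460.8 113.1 112. ] jaw az -14.6 y [-0.006  0.    -1.   ] F [ 0.4 -0.1 -1.6] T [-0.07  0.07  0.01] open 53.6 j [-0.59  0.57  0.42  2.09 -0.43  0.57 -0.11]
jaw -15.3 total rotvec deg [0.33 0.72 0.08] shift cm (tool now) [0.42 2.7  0.57]
```

View pics/scene1.png

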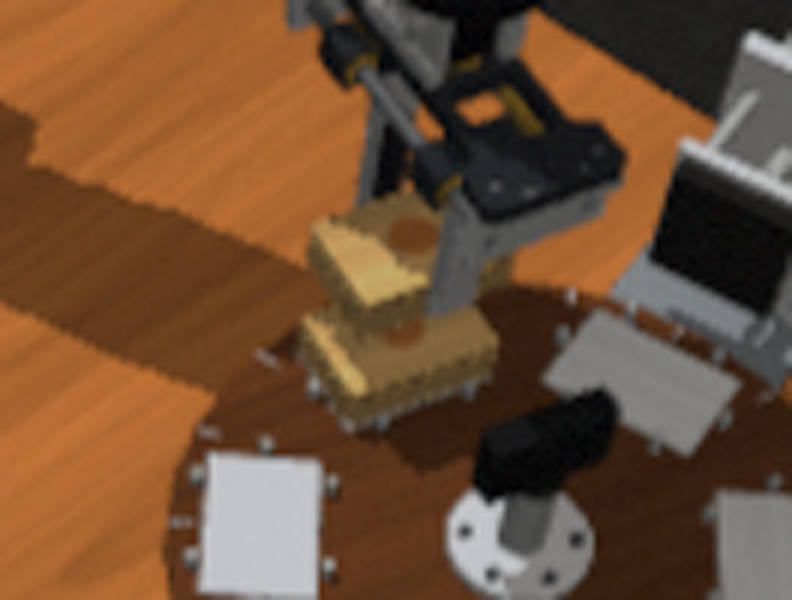

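View pics/top1.png

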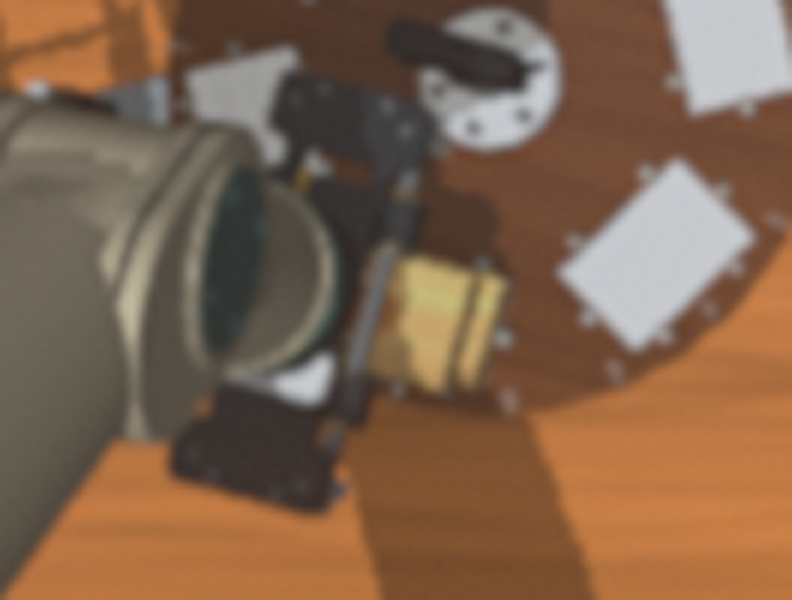

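The held case at scene crop (410,250) is level and sits about 30 mm above the bottom case at (405,350), still a few mm off. Next I correct that and lower.

Request:
{"method": "arm_command", "body": {
  "steps": [
    {"offset": [0.4, 1.2, 0.6], "rot": [0.3, 0.7, 0.1], "grip": 0.1},
    {"offset": [0, 1.2, 0], "rot": [0, 0, 0], "grip": 0.1},
    {"offset": [0, 0, 0], "rot": [0, 0, 0], "grip": 0.1},
    {"offset": [0, 0, 0], "rot": [0, 0, 0], "grip": 0.1}
  ]
}}

```text
time: 6.82
eef_pos: [466.9, 104.7, 86.6]
eef_rot: [-0.428, 0.427, -0.563, 0.564]
contact_force: [0.1, -0.3, -2.0]
opening: 53.6
```

Run:
```python
from cell import ctrl,eyes
from h import *
o=ctrl.get_obs(); show(o); plan(o,(465.1,107.6,77),-15.3)
```

```text
t6.83 p [466.9 104.7  86.6] jaw az -15.6 y [ 0.001 -0.    -1.   ] F [ 0.1 -0.3 -2. ] T [-0.07  0.12  0.02] open 53.6 j [-0.54  0.61  0.39  2.11 -0.46  0.5  -0.08]
jaw -15.3 total rotvec deg [-0.06 -0.34 -0.01] shift cm (tool now) [-0.23  0.96 -0.25]
```

Request:
{"method": "arm_command", "body": {
  "steps": [
    {"offset": [-0.2, 0.3, -0.25], "rot": [0, -0.3, 0], "grip": 0.1},
    {"offset": [0, 0.1, 0], "rot": [0, 0, 0], "grip": 0.1},
    {"offset": [0, 0, 0], "rot": [0, 0, 0], "grip": 0.1}
  ]
}}

```text
time: 7.2
eef_pos: [465.0, 108.0, 82.7]
eef_rot: [-0.43, 0.429, -0.562, 0.562]
contact_force: [0.3, 1.0, -1.5]
opening: 53.7
```

Run:
```python
from cell import ctrl,eyes
from h import *
o=ctrl.get_obs(); show(o); plan(o,(465.1,107.6,77),-15.3)
for n in ("scene","top"):
    f=eyes.grab_frame(n); np.savez(f"/tmp/{n}2.npz",**f)
    x,y=proj(f,[[465,107,90]])[0].astype(int); c=f["pixels"][max(0,y-25):y+25,max(0,x-33):x+33,::-1]
    cv2.imwrite(f"pics/{n}2.png",cv2.resize(c,None,fx=12,fy=12,interpolation=cv2.INTER_CUBIC))
```

```text
t7.20 p [465.  108.   82.7] jaw az -15.3 y [ 0.002  0.    -1.   ] F [ 0.3  1.  -1.5] T [-0.06  0.05  0.  ] open 53.7 j [-0.54  0.62  0.38  2.11 -0.47  0.49 -0.08]
jaw -15.3 total rotvec deg [-0.08  0.01 -0.05] shift cm (tool now) [0.03 0.57 0.02]
```

View pics/scene2.png

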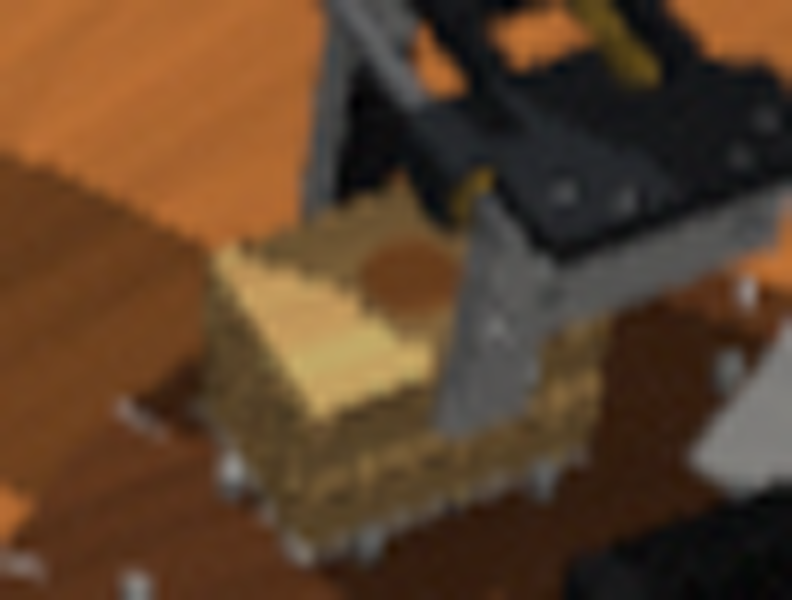

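View pics/top2.png

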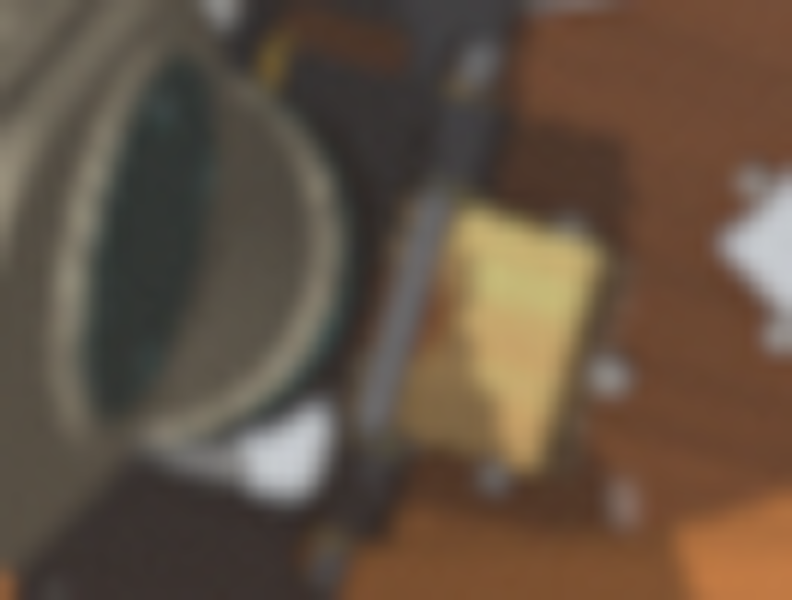

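Both views show the held case aligned over the bottom one, with scene corners (320,415) and (215,250) directly above the lower edges. Next I lower until it touches.

Request:
{"method": "arm_command", "body": {
  "steps": [
    {"offset": [0, 0.2, 0], "rot": [-0.1, 0, 0], "grip": 0.1},
    {"offset": [0, 0.2, 0], "rot": [0, 0, 0], "grip": 0.1},
    {"offset": [0, 0.1, 0], "rot": [0, 0, 0], "grip": 0.1},
    {"offset": [0, 0, 0], "rot": [0, 0, 0], "grip": 0.1}
  ]
}}

```text
time: 7.8
eef_pos: [465.2, 107.9, 77.5]
eef_rot: [0.429, -0.429, 0.562, -0.562]
contact_force: [-0.4, 0.7, -1.5]
opening: 54.2
```

Run:
```python
from cell import ctrl,eyes
from h import *
o=ctrl.get_obs(); show(o); plan(o,(465.1,107.6,77),-15.3)
```

```text
t7.80 p [465.2 107.9  77.5] jaw az -15.3 y [ 0.     0.001 -1.   ] F [-0.4  0.7 -1.5] T [-0.06  0.08  0.02] open 54.2 j [-0.53  0.63  0.37  2.11 -0.48  0.48 -0.07]
jaw -15.3 total rotvec deg [ 0.    0.01 -0.05] shift cm (tool now) [ 0.03  0.05 -0.  ]
```

Request:
{"method": "arm_command", "body": {
  "steps": [
    {"offset": [0, 0.08, 0], "rot": [0, 0, 0], "grip": 0.1},
    {"offset": [0, 0.08, 0], "rot": [0, 0, 0], "grip": 0.1},
    {"offset": [0, 0, 0], "rot": [0, 0, 0], "grip": 0.1}
  ]
}}

```text
time: 8.18
eef_pos: [465.5, 108.0, 77.1]
eef_rot: [0.43, -0.428, 0.563, -0.562]
contact_force: [-0.2, 0.4, -2.2]
opening: 53.9
```

Run:
```python
from cell import ctrl,eyes
from h import *
o=ctrl.get_obs(); show(o); plan(o,(465.1,107.6,77),-15.3)
```

```text
t8.18 p [465.5 108.   77.1] jaw az -15.3 y [ 0.001  0.002 -1.   ] F [-0.2  0.4 -2.2] T [-0.11  0.1   0.02] open 53.9 j [-0.53  0.63  0.37  2.11 -0.48  0.48 -0.07]
jaw -15.3 total rotvec deg [-0.02 -0.02 -0.13] shift cm (tool now) [ 0.05  0.01 -0.02]
```

Request:
{"method": "arm_command", "body": {
  "steps": [
    {"offset": [0, 0.12, 0], "rot": [0, 0, 0], "grip": 0.1},
    {"offset": [0, 0.0, 0], "rot": [0, 0, 0], "grip": 0.1}
  ]
}}

```text
time: 8.43
eef_pos: [465.6, 108.1, 77.0]
eef_rot: [0.43, -0.428, 0.563, -0.562]
contact_force: [0.7, -1.2, -2.9]
opening: 53.7
```

Request:
{"method": "arm_command", "body": {
  "steps": [
    {"offset": [0, 0.1, 0], "rot": [0, 0, 0], "grip": 0.1},
    {"offset": [0, 0.0, 0], "rot": [0, 0, 0], "grip": 0.1}
  ]
}}

```text
time: 8.68
eef_pos: [465.7, 108.2, 77.0]
eef_rot: [0.43, -0.427, 0.563, -0.562]
contact_force: [0.6, 0.4, -0.2]
opening: 53.7
```

Request:
{"method": "arm_command", "body": {
  "steps": [
    {"offset": [0, 0.15, 0], "rot": [0, 0, 0], "grip": 0.1},
    {"offset": [0, 0.0, 0], "rot": [0, 0, 0], "grip": 0.1}
  ]
}}

```text
time: 8.93
eef_pos: [465.8, 108.3, 76.9]
eef_rot: [0.43, -0.427, 0.564, -0.561]
contact_force: [0.2, -0.8, -1.6]
opening: 53.9
```

Run:
```python
from cell import ctrl,eyes
from h import *
o=ctrl.get_obs(); show(o); plan(o,(465.1,107.6,77),-15.3)
```

```text
t8.93 p [465.8 108.3  76.9] jaw az -15.4 y [ 0.002  0.006 -1.   ] F [ 0.2 -0.8 -1.6] T [-0.1   0.06  0.01] open 53.9 j [-0.53  0.63  0.36  2.11 -0.48  0.48 -0.07]
jaw -15.3 total rotvec deg [-0.04 -0.08 -0.35] shift cm (tool now) [ 0.09 -0.01 -0.05]
```

Request:
{"method": "arm_command", "body": {
  "steps": [
    {"offset": [0.05, 0.3, -0.05], "rot": [0, 0, -0.3], "grip": 0.1}
  ]
}}

```text
time: 9.05
eef_pos: [466.0, 108.4, 75.5]
eef_rot: [0.43, -0.427, 0.563, -0.562]
contact_force: [-3.8, -0.6, 30.2]
opening: 53.8
```

Run:
```python
from cell import ctrl,eyes
from h import *
o=ctrl.get_obs(); show(o); plan(o,(465.1,107.6,77),-15.3)
```

```text
t9.05 p [466.  108.4  75.5] jaw az -15.4 y [ 0.002  0.002 -1.   ] F [-3.8 -0.6 30.2] T [0.07 1.36 0.  ] open 53.8 j [-0.53  0.63  0.36  2.11 -0.48  0.47 -0.07]
jaw -15.3 total rotvec deg [-0.09 -0.1  -0.17] shift cm (tool now) [ 0.1  -0.15 -0.06]
```

Request:
{"method": "arm_command", "body": {
  "steps": [
    {"offset": [0.05, -0.12, -0.03], "rot": [0, 0, -0.2], "grip": 0.1},
    {"offset": [0.08, -0.05, -0.05], "rot": [0, 0, 0], "grip": 0.1},
    {"offset": [0, 0, 0], "rot": [0, 0, 0], "grip": 0.1}
  ]
}}

```text
time: 9.43
eef_pos: [464.9, 107.6, 76.6]
eef_rot: [-0.429, 0.429, -0.562, 0.563]
contact_force: [0.3, 0.3, -2.3]
opening: 53.8
```

Run:
```python
from cell import ctrl,eyes
from h import *
o=ctrl.get_obs(); show(o); plan(o,(465.1,107.6,76),-15.3)
```

```text
t9.43 p [464.9 107.6  76.6] jaw az -15.4 y [ 0.001 -0.001 -1.   ] F [ 0.3  0.3 -2.3] T [-0.08  0.08 -0.01] open 53.8 j [-0.54  0.63  0.37  2.11 -0.48  0.48 -0.07]
jaw -15.3 total rotvec deg [-0.1  -0.07  0.05] shift cm (tool now) [-0.01  0.06  0.02]
```

Hanging free about half a millimetre above contact. Next I lower, then release.

Request:
{"method": "arm_command", "body": {
  "steps": [
    {"offset": [0, 0.15, 0], "rot": [0, 0, 0], "grip": 0.1},
    {"offset": [0, 0.1, 0], "rot": [0, 0, 0], "grip": 0.1}
  ]
}}

```text
time: 9.68
eef_pos: [465.0, 107.7, 75.4]
eef_rot: [-0.429, 0.428, -0.562, 0.563]
contact_force: [-5.3, -0.1, 22.3]
opening: 53.8
```

Run:
```python
from cell import ctrl,eyes
from h import *
o=ctrl.get_obs(); show(o); plan(o,(465.1,107.6,76),-15.3)
```

```text
t9.68 p [465.  107.7  75.4] jaw az -15.4 y [ 0.001  0.    -1.   ] F [-5.3 -0.1 22.3] T [-0.15  1.07 -0.03] open 53.8 j [-0.53  0.63  0.37  2.12 -0.48  0.47 -0.07]
jaw -15.3 total rotvec deg [-0.07 -0.11 -0.03] shift cm (tool now) [ 0.   -0.06  0.02]
```

Request:
{"method": "arm_command", "body": {
  "steps": [
    {"offset": [0, -0.05, 0], "rot": [0, 0, 0], "grip": 0.1},
    {"offset": [0, 0, 0], "rot": [0, 0, 0], "grip": -0.2},
    {"offset": [0, 0, 0], "rot": [0, 0, 0], "grip": -0.5},
    {"offset": [0, 0, 0], "rot": [0, 0, 0], "grip": -0.5}
  ]
}}

```text
time: 10.18
eef_pos: [465.2, 107.5, 75.6]
eef_rot: [-0.429, 0.428, -0.562, 0.563]
contact_force: [-0.2, 0.1, -0.9]
opening: 70.1
```

Request:
{"method": "arm_command", "body": {
  "steps": [
    {"offset": [0, -1.5, 0], "rot": [0, 0, 0], "grip": -0.5},
    {"offset": [0, -3, 0], "rot": [0, 0, 0], "grip": -0.5},
    {"offset": [0, -4, 0], "rot": [0, 0, 0], "grip": -0.5},
    {"offset": [0, -3, 0], "rot": [0, 0, 0], "grip": -0.5}
  ]
}}

```text
time: 10.68
eef_pos: [463.6, 106.7, 194.4]
eef_rot: [0.427, -0.429, 0.563, -0.563]
contact_force: [0.3, 0.5, 0.6]
opening: 70.5
```

Run:
```python
from cell import ctrl,eyes
from h import *
o=ctrl.get_obs(); show(o); path(o,(568.5,-347.4,130),-76.1,9)
```

```text
t10.68 p [463.6 106.7 194.4] jaw az -15.5 y [-0.003 -0.002 -1.   ] F [0.3 0.5 0.6] T [-0.04  0.01 -0.01] open 70.5 j [-0.67  0.45  0.54  2.01 -0.32  0.77 -0.21]
{"offset": [2.83, 0.71, 3.74], "rot": [0.1, 6.7, 0.1]}
{"offset": [2.88, 0.72, 3.91], "rot": [0.0, 6.7, 0.0]}
{"offset": [2.91, 0.72, 4.09], "rot": [0.0, 6.7, 0.0]}
{"offset": [2.94, 0.72, 4.27], "rot": [0.0, 6.7, 0.0]}
{"offset": [2.95, 0.72, 4.46], "rot": [0.0, 6.7, 0.0]}
{"offset": [2.96, 0.72, 4.66], "rot": [0.0, 6.7, 0.0]}
{"offset": [2.96, 0.72, 4.85], "rot": [0.0, 6.7, 0.0]}
{"offset": [2.95, 0.72, 5.06], "rot": [0.0, 6.7, 0.0]}
{"offset": [2.93, 0.72, 5.27], "rot": [0.0, 6.7, 0.0]}
```

Request:
{"method": "arm_command", "body": {
  "steps": [
    {"offset": [2.8, 0, 3.7], "rot": [0, 6.7, 0], "grip": -0.6},
    {"offset": [2.9, 0.5, 3.9], "rot": [0, 6.7, 0], "grip": -0.6},
    {"offset": [2.9, 0.8, 4.1], "rot": [0, 6.7, 0], "grip": -0.6},
    {"offset": [2.9, 0.8, 4.3], "rot": [0, 6.7, 0], "grip": -0.6},
    {"offset": [2.9, 0.8, 4.5], "rot": [0, 6.7, 0], "grip": -0.6},
    {"offset": [2.9, 0.8, 4.7], "rot": [0, 6.7, 0], "grip": -0.6},
    {"offset": [2.9, 0.8, 4.8], "rot": [0, 6.7, 0], "grip": -0.6},
    {"offset": [2.9, 0.8, 5.0], "rot": [0, 6.7, 0], "grip": -0.6}
  ]
}}

```text
time: 11.68
eef_pos: [587.1, -287.8, 150.6]
eef_rot: [0.128, -0.12, 0.697, -0.695]
contact_force: [0.7, 0.6, 0.0]
opening: 75.2
```

Run:
```python
from cell import ctrl,eyes
from h import *
o=ctrl.get_obs(); show(o); path(o,(568.5,-347.4,100),-76.1,2)
for n in ("scene","top"):
    f=eyes.grab_frame(n); np.savez(f"/tmp/{n}3.npz",**f)
    print(n,lids(f,[465,107,98],98), lids(f,[568,-347,26],26))
    x,y=proj(f,[[465,107,90]])[0].astype(int); c=f["pixels"][max(0,y-25):y+25,max(0,x-33):x+33,::-1]
    cv2.imwrite(f"pics/{n}3.png",cv2.resize(c,None,fx=12,fy=12,interpolation=cv2.INTER_CUBIC))
```

```text
t11.68 p [ 587.1 -287.8  150.6] jaw az -69.8 y [ 0.012  0.004 -1.   ] F [0.7 0.6 0. ] T [-0.    0.14 -0.  ] open 75.2 j [ 0.04  0.79  0.69  1.58 -0.59  0.98 -0.3 ]
{"offset": [1.87, 2.51, 2.51], "rot": [0.0, 3.2, -0.7]}
{"offset": [1.83, 2.53, 2.54], "rot": [0.0, 3.2, 0.0]}
scene (466.0, 102.7, 83.9, 57.0, 74.6) (568.1, -348.8, 81.4, 56.1, 14.0)
top None (563.6, -347.4, 73.4, 57.2, 12.8)
```

View pics/scene3.png

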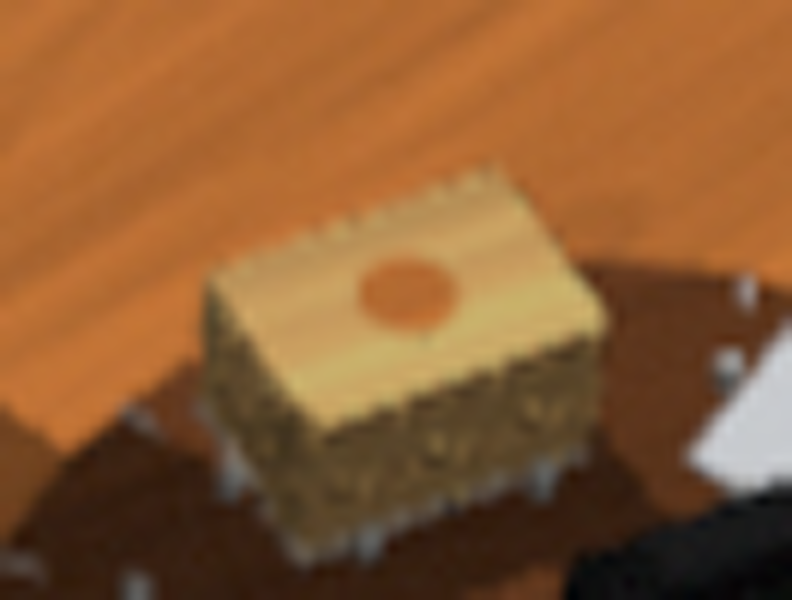

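View pics/top3.png

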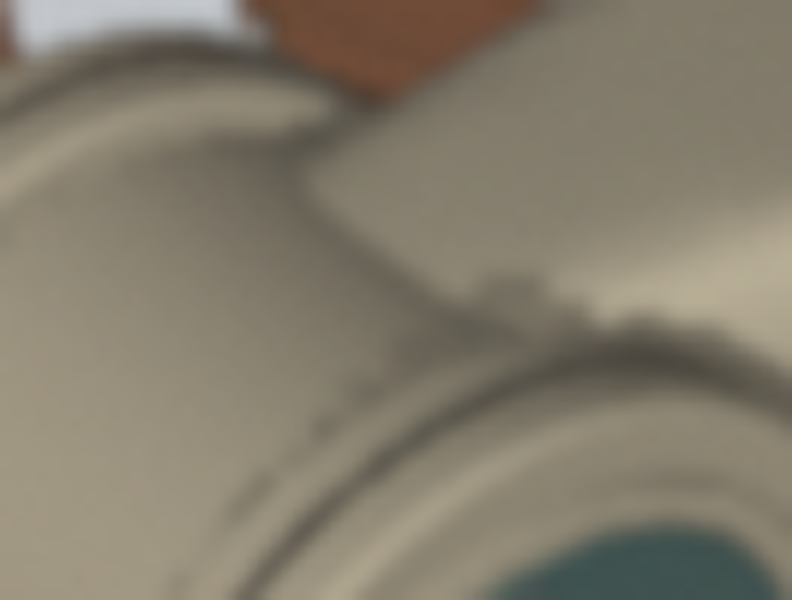

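```bash
cat >> h.py <<'E'
def inlay(f,ref,top,rad=7):
    hsv=cv2.cvtColor(cv2.resize(f["pixels"],None,fx=4,fy=4,interpolation=cv2.INTER_CUBIC),cv2.COLOR_RGB2HSV)
    m=cv2.inRange(hsv,(5,165,90),(15,255,255))
    p=proj(f,[ref])[0]; w=np.zeros_like(m); cv2.circle(w,tuple(int(x) for x in (p*4+1.5)),rad*4,255,-1); m&=w
    cs,_=cv2.findContours(m,cv2.RETR_EXTERNAL,cv2.CHAIN_APPROX_NONE)
    if not cs: return None
    c=max(cs,key=cv2.contourArea); M=cv2.moments(c); uv=np.array([[M["m10"]/M["m00"],M["m01"]/M["m00"]]])
    return ray(f,(uv-1.5)/4,top)[0,:2].round(1), M["m00"]/16
E
python3 - <<'E'
from h import *
for n in ("scene","top"):
    f=ld(f"/tmp/{n}0.npz")
    for r,t in (([404,-285,26],26),([568,-347,26],26),([465,107.5,72],72)): print(n,inlay(f,r,t))
f=ld("/tmp/scene3.npz"); print(inlay(f,[466,104,98],98), inlay(f,[568,-347,26],26))
for t in (130,150):
  print(lids(f,[465,107,98],98,lo=(16,60,t)))
ax=np.array([.264,.965]);w=np.array([.965,-.264])
for z in (46,72,98):
    c=np.array([464.8,106.8]); P=[[*(c+s*40*ax+q*27*w),z] for s,q in((-1,-1),(-1,1),(1,1),(1,-1))]
    x,y=proj(f,[[465,107,90]])[0].astype(int)
    print(z,((proj(f,P)-[x-33,y-25]+.5)*12).round(0).tolist())
E
```

```text
scene (array([ 402.6, -285.2]), 40.15625)
scene (array([ 567.4, -347.4]), 52.34375)
scene (array([463.8, 108.3]), 31.65625)
top (array([ 404.3, -284.4]), 15.90625)
top (array([ 569.1, -346.6]), 16.5)
top None
(array([464.4, 104.3]), 32.53125) (array([ 567.3, -347.4]), 51.8125)
(465.6, 102.8, 82.7, 56.1, 74.5)
(465.3, 103.6, 81.1, 55.1, 74.5)
46 [[193.0, 406.0], [299.0, 565.0], [589.0, 454.0], [479.0, 300.0]]
72 [[202.0, 337.0], [310.0, 497.0], [605.0, 386.0], [493.0, 230.0]]
98 [[212.0, 266.0], [322.0, 427.0], [622.0, 314.0], [507.0, 157.0]]
```

The scene view puts the placed case about 3 mm off along its length and 1.4 mm off across, caused by calibration bias. I'll go back, regrip it and shift it by about (-0.5, +3.6) mm.

Run:
```python
from cell import ctrl,eyes
from h import *
o=ctrl.get_obs(); show(o); path(o,(465.2,107.5,165),-15.3,10)
```

```text
t11.78 p [ 583.1 -295.8  150.7] jaw az -70.3 y [ 0.009 -0.003 -1.   ] F [-0.2 -0.7  0.3] T [-0.03  0.18  0.01] open 75.4 j [ 0.04  0.79  0.7   1.58 -0.59  0.98 -0.3 ]
{"offset": [-1.9, -0.15, -4.44], "rot": [-0.4, -5.5, -0.4]}
{"offset": [-1.93, -0.14, -4.3], "rot": [0.0, -5.5, 0.0]}
{"offset": [-1.95, -0.14, -4.16], "rot": [0.0, -5.5, 0.0]}
{"offset": [-1.96, -0.14, -4.03], "rot": [0.0, -5.5, 0.0]}
{"offset": [-1.97, -0.14, -3.9], "rot": [0.0, -5.5, 0.0]}
{"offset": [-1.98, -0.14, -3.77], "rot": [0.0, -5.5, 0.0]}
{"offset": [-1.98, -0.14, -3.65], "rot": [0.0, -5.5, 0.0]}
{"offset": [-1.97, -0.14, -3.52], "rot": [0.0, -5.5, 0.0]}
{"offset": [-1.96, -0.14, -3.4], "rot": [0.0, -5.5, 0.0]}
{"offset": [-1.95, -0.14, -3.28], "rot": [0.0, -5.5, 0.0]}
```

Request:
{"method": "arm_command", "body": {
  "steps": [
    {"offset": [-2, -0.5, -4.4], "rot": [-0.4, -5.5, -0.4], "grip": -0.5},
    {"offset": [-2, -0.5, -4.4], "rot": [0, -5.5, 0], "grip": -0.5},
    {"offset": [-2, -0.5, -4.3], "rot": [0, -5.5, 0], "grip": -0.5},
    {"offset": [-2, -0.2, -4.2], "rot": [0, -5.5, 0], "grip": -0.5},
    {"offset": [-2, 0, -4.1], "rot": [0, -5.5, 0], "grip": -0.5},
    {"offset": [-2, 0, -4.0], "rot": [0, -5.5, 0], "grip": -0.5},
    {"offset": [-2, 0, -3.8], "rot": [0, -5.5, 0], "grip": -0.5},
    {"offset": [-2, 0, -3.7], "rot": [0, -5.5, 0], "grip": -0.5}
  ]
}}

```text
time: 12.78
eef_pos: [500.9, 62.2, 174.3]
eef_rot: [-0.381, 0.379, -0.595, 0.597]
contact_force: [0.9, -0.4, 0.0]
opening: 70.4
```

Run:
```python
from cell import ctrl,eyes
from h import *
o=ctrl.get_obs(); show(o); path(o,(465.2,107.5,140),-15.3,2)
```

```text
t12.78 p [500.9  62.2 174.3] jaw az -25.0 y [ 0.005 -0.001 -1.   ] F [ 0.9 -0.4  0. ] T [-0.07  0.05 -0.04] open 70.4 j [-0.57  0.52  0.57  1.97 -0.4   0.76 -0.2 ]
{"offset": [-1.39, 1.7, -2.57], "rot": [-0.3, -4.8, -0.0]}
{"offset": [-1.42, 1.71, -2.48], "rot": [0.0, -4.8, 0.0]}
```

Request:
{"method": "arm_command", "body": {
  "steps": [
    {"offset": [-1.4, 1.0, -2.6], "rot": [-0.3, -4.8, 0], "grip": -0.5},
    {"offset": [-1.4, 1.0, -2.5], "rot": [0, -4.8, 0], "grip": -0.5},
    {"offset": [0, 0, 0], "rot": [0, 0, 0], "grip": -0.5},
    {"offset": [0, 0, 0], "rot": [0, 0, 0], "grip": -0.5}
  ]
}}

```text
time: 13.28
eef_pos: [462.0, 113.4, 157.4]
eef_rot: [0.434, -0.431, 0.56, -0.559]
contact_force: [0.8, -1.1, 0.2]
opening: 70.5
```

Run:
```python
from cell import ctrl,eyes
from h import *
o=ctrl.get_obs(); show(o); plan(o,(465.2,107.5,76.5),-15.3)
```

```text
t13.28 p [462.  113.4 157.4] jaw az -14.5 y [ 0.002  0.004 -1.   ] F [ 0.8 -1.1  0.2] T [-0.08  0.1  -0.03] open 70.5 j [-0.65  0.5   0.51  2.06 -0.39  0.68 -0.14]
jaw -15.3 total rotvec deg [-0.07  0.75 -0.27] shift cm (tool now) [0.53 8.08 0.45]
```

Request:
{"method": "arm_command", "body": {
  "steps": [
    {"offset": [0.5, 2.5, 0.4], "rot": [0, 0.7, -0.3], "grip": -0.5},
    {"offset": [0, 2.5, 0], "rot": [0, 0, 0], "grip": -0.5},
    {"offset": [0, 0, 0], "rot": [0, 0, 0], "grip": -0.5}
  ]
}}

```text
time: 13.65
eef_pos: [469.1, 105.0, 108.6]
eef_rot: [-0.429, 0.426, -0.561, 0.565]
contact_force: [-0.0, 0.5, 0.0]
opening: 70.5
```

Run:
```python
from cell import ctrl,eyes
from h import *
o=ctrl.get_obs(); show(o); plan(o,(465.2,107.5,76.5),-15.3)
```

```text
t13.65 p [469.1 105.  108.6] jaw az -15.6 y [ 0.008 -0.001 -1.   ] F [-0.   0.5  0. ] T [-0.09  0.12 -0.01] open 70.5 j [-0.58  0.58  0.44  2.09 -0.46  0.56 -0.08]
jaw -15.3 total rotvec deg [-0.44 -0.32 -0.04] shift cm (tool now) [-0.14  3.21 -0.47]
```

Request:
{"method": "arm_command", "body": {
  "steps": [
    {"offset": [-0.1, 0.5, -0.45], "rot": [-0.4, -0.3, 0], "grip": -0.5},
    {"offset": [0, 1.5, 0], "rot": [0, 0, 0], "grip": -0.5},
    {"offset": [0, 0.8, 0], "rot": [0, 0, 0], "grip": -0.5},
    {"offset": [0, 0, 0], "rot": [0, 0, 0], "grip": -0.5}
  ]
}}

```text
time: 14.15
eef_pos: [467.1, 106.6, 80.8]
eef_rot: [-0.43, 0.427, -0.562, 0.563]
contact_force: [-0.4, 0.4, 0.2]
opening: 70.3
```

Run:
```python
from cell import ctrl,eyes
from h import *
o=ctrl.get_obs(); show(o); plan(o,(465.2,107.5,76.5),-15.3)
```

```text
t14.15 p [467.1 106.6  80.8] jaw az -15.4 y [ 0.004  0.001 -1.   ] F [-0.4  0.4  0.2] T [-0.09  0.06 -0.03] open 70.3 j [-0.55  0.63  0.39  2.11 -0.5   0.49 -0.05]
jaw -15.3 total rotvec deg [-0.21 -0.11 -0.12] shift cm (tool now) [-0.04  0.43 -0.21]
```

Request:
{"method": "arm_command", "body": {
  "steps": [
    {"offset": [0, 0.2, -0.2], "rot": [-0.2, 0, 0], "grip": -0.5},
    {"offset": [0, 0.15, -0.05], "rot": [0, 0, 0], "grip": -0.4},
    {"offset": [0, 0, 0], "rot": [0, 0, 0], "grip": 0.1},
    {"offset": [0, 0, 0], "rot": [0, 0, 0], "grip": 0.1},
    {"offset": [0, 0, 0], "rot": [0, 0, 0], "grip": 0.1}
  ]
}}

```text
time: 14.78
eef_pos: [464.9, 107.4, 77.5]
eef_rot: [0.429, -0.428, 0.563, -0.562]
contact_force: [-0.3, -0.3, -1.5]
opening: 53.7
```

Run:
```python
from cell import ctrl,eyes
from h import *
o=ctrl.get_obs(); show(o); plan(o,(465.2,107.5,76.5),-15.3)
```

```text
t14.78 p [464.9 107.4  77.5] jaw az -15.4 y [ 0.002  0.002 -1.   ] F [-0.3 -0.3 -1.5] T [-0.06  0.06 -0.05] open 53.7 j [-0.55  0.63  0.39  2.12 -0.5   0.48 -0.04]
jaw -15.3 total rotvec deg [-0.05 -0.1  -0.15] shift cm (tool now) [-0.01  0.1   0.03]
```

Request:
{"method": "arm_command", "body": {
  "steps": [
    {"offset": [0, -0.25, 0], "rot": [0, 0, 0], "grip": 0.1},
    {"offset": [-0.33, 0, -0.1], "rot": [0, 0, 0], "grip": 0.1},
    {"offset": [0, 0, 0], "rot": [0, 0, 0], "grip": 0.1},
    {"offset": [0, 0, 0], "rot": [0, 0, 0], "grip": 0.1}
  ]
}}

```text
time: 15.28
eef_pos: [464.4, 111.3, 80.0]
eef_rot: [0.429, -0.428, 0.563, -0.562]
contact_force: [-0.2, 0.2, -1.9]
opening: 53.8
```

Run:
```python
from cell import ctrl,eyes
from h import *
o=ctrl.get_obs(); show(o); plan(o,(464.7,111.0,76.5),-15.3)
```

```text
t15.28 p [464.4 111.3  80. ] jaw az -15.4 y [ 0.001  0.002 -1.   ] F [-0.2  0.2 -1.9] T [-0.12  0.05  0.01] open 53.8 j [-0.56  0.63  0.39  2.11 -0.5   0.49 -0.05]
jaw -15.3 total rotvec deg [-0.01 -0.08 -0.14] shift cm (tool now) [0.03 0.35 0.04]
```

Request:
{"method": "arm_command", "body": {
  "steps": [
    {"offset": [0, 0.15, 0], "rot": [0, 0, -0.1], "grip": 0.1},
    {"offset": [0, 0.12, 0], "rot": [0, 0, 0], "grip": 0.1},
    {"offset": [0, 0.1, 0], "rot": [0, 0, 0], "grip": 0.1}
  ]
}}

```text
time: 15.65
eef_pos: [464.4, 111.4, 77.4]
eef_rot: [0.429, -0.428, 0.563, -0.562]
contact_force: [-4.6, 0.1, 20.7]
opening: 53.7
```

Contact. Next I release, back off and re-check.

Request:
{"method": "arm_command", "body": {
  "steps": [
    {"offset": [0, -0.05, 0], "rot": [0, 0, 0], "grip": 0.1},
    {"offset": [0, 0, 0], "rot": [0, 0, 0], "grip": -0.2},
    {"offset": [0, 0, 0], "rot": [0, 0, 0], "grip": -0.5},
    {"offset": [0, -0.5, 0], "rot": [0, 0, 0], "grip": -0.5},
    {"offset": [0, -2, 0], "rot": [0, 0, 0], "grip": -0.5},
    {"offset": [0, -4, 0], "rot": [0, 0, 0], "grip": -0.5},
    {"offset": [0, -4, 0], "rot": [0, 0, 0], "grip": -0.6}
  ]
}}

```text
time: 16.52
eef_pos: [462.8, 110.4, 184.0]
eef_rot: [0.427, -0.43, 0.564, -0.562]
contact_force: [0.3, -0.1, -1.0]
opening: 74.6
```

Run:
```python
from cell import ctrl,eyes
from h import *
o=ctrl.get_obs(); show(o); path(o,(566.5,-347,120),-76.1,9)
f=eyes.grab_frame("scene"); np.savez("/tmp/scene4.npz",**f)
print(inlay(f,[464,107,98],98),lids(f,[465,107,98],98,lo=(16,60,150)))
x,y=proj(f,[[465,107,90]])[0].astype(int); c=f["pixels"][max(0,y-25):y+25,max(0,x-33):x+33,::-1]
cv2.imwrite(f"pics/scene4.png",cv2.resize(c,None,fx=12,fy=12,interpolation=cv2.INTER_CUBIC))
```

```text
t16.52 p [462.8 110.4 184. ] jaw az -15.5 y [-0.005 -0.001 -1.   ] F [ 0.3 -0.1 -1. ] T [-0.04 -0.03  0.07] open 74.6 j [-0.68  0.47  0.55  2.02 -0.35  0.75 -0.18]
{"offset": [2.86, 0.7, 3.76], "rot": [0.3, 6.7, 0.1]}
{"offset": [2.91, 0.71, 3.93], "rot": [0.0, 6.7, 0.0]}
{"offset": [2.94, 0.71, 4.11], "rot": [0.0, 6.7, 0.0]}
{"offset": [2.97, 0.71, 4.29], "rot": [0.0, 6.7, 0.0]}
{"offset": [2.99, 0.71, 4.48], "rot": [0.0, 6.7, 0.0]}
{"offset": [3.0, 0.71, 4.67], "rot": [0.0, 6.7, 0.0]}
{"offset": [3.01, 0.71, 4.87], "rot": [0.0, 6.7, 0.0]}
{"offset": [3.0, 0.71, 5.07], "rot": [0.0, 6.7, 0.0]}
{"offset": [2.98, 0.71, 5.28], "rot": [0.0, 6.7, 0.0]}
(array([464. , 108.4]), 33.0625) (460.9, 93.9, 54.6, 51.1, -15.9)
```

View pics/scene4.png

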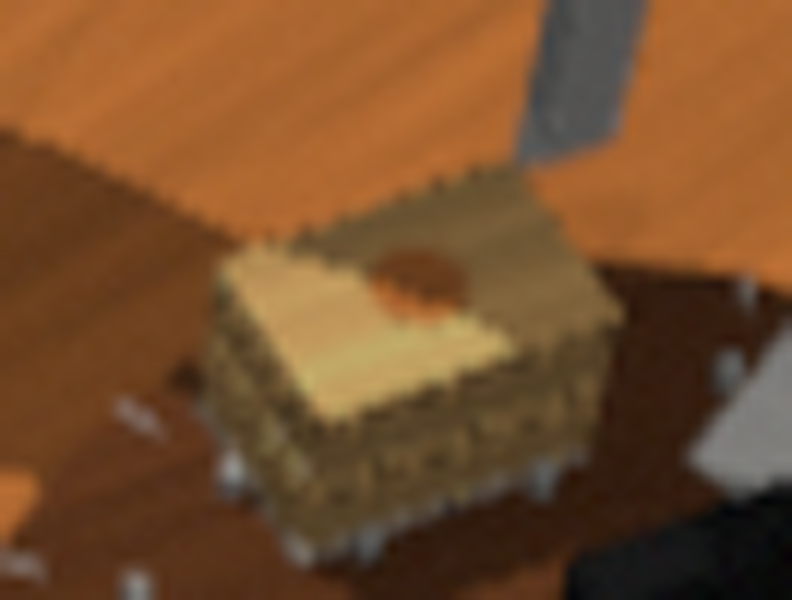

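The inlay is now at (464.0,108.4) against (463.8,108.3) for the bottom case, and the lid corners match the prediction within about 1 mm. That is flush. Next, case B.

Request:
{"method": "arm_command", "body": {
  "steps": [
    {"offset": [2.9, 0, 3.7], "rot": [0.3, 6.7, 0], "grip": -0.6},
    {"offset": [2.9, 0.5, 3.9], "rot": [0, 6.7, 0], "grip": -0.6},
    {"offset": [2.9, 0.8, 4.1], "rot": [0, 6.7, 0], "grip": -0.6},
    {"offset": [2.9, 0.8, 4.3], "rot": [0, 6.7, 0], "grip": -0.6},
    {"offset": [2.9, 0.8, 4.5], "rot": [0, 6.7, 0], "grip": -0.6},
    {"offset": [2.9, 0.8, 4.7], "rot": [0, 6.7, 0], "grip": -0.6},
    {"offset": [2.9, 0.8, 4.8], "rot": [0, 6.7, 0], "grip": -0.6},
    {"offset": [2.9, 0.8, 5.0], "rot": [0, 6.7, 0], "grip": -0.6}
  ]
}}

```text
time: 17.58
eef_pos: [587.9, -285.0, 135.0]
eef_rot: [0.13, -0.118, 0.698, -0.695]
contact_force: [0.4, -0.6, 0.7]
opening: 74.8
```

Run:
```python
from cell import ctrl,eyes
from h import *
o=ctrl.get_obs(); show(o); path(o,(568.5,-347.5,100),-76.1,2)
```

```text
t17.57 p [ 587.9 -285.   135. ] jaw az -69.8 y [ 0.015  0.007 -1.   ] F [ 0.4 -0.6  0.7] T [-0.02  0.11 -0.05] open 74.8 j [ 0.03  0.81  0.7   1.6  -0.62  0.96 -0.28]
{"offset": [1.94, 1.72, 2.64], "rot": [0.1, 3.1, -0.9]}
{"offset": [1.92, 1.75, 2.67], "rot": [0.0, 3.1, 0.0]}
```

Request:
{"method": "arm_command", "body": {
  "steps": [
    {"offset": [1.9, 1.7, 2.6], "rot": [0.1, 3.1, -0.9], "grip": -0.6},
    {"offset": [1.9, 1.7, 2.6], "rot": [0, 3.1, 0], "grip": -0.6},
    {"offset": [0, 0, 0], "rot": [0, 0, 0], "grip": -0.6},
    {"offset": [0, 0, 0], "rot": [0, 0, 0], "grip": -0.6}
  ]
}}

```text
time: 18.08
eef_pos: [565.6, -354.1, 98.9]
eef_rot: [-0.081, 0.083, -0.701, 0.703]
contact_force: [-0.1, -0.2, -0.3]
opening: 75.2
```

Run:
```python
from cell import ctrl,eyes
from h import *
o=ctrl.get_obs(); show(o); plan(o,(568.5,-347.5,5),-76.1)
```

```text
t18.07 p [ 565.6 -354.1   98.9] jaw az -76.7 y [-0.002 -0.003 -1.   ] F [-0.1 -0.2 -0.3] T [-0.04  0.1   0.02] open 75.2 j [ 0.14  0.88  0.7   1.57 -0.66  0.94 -0.28]
jaw -76.1 total rotvec deg [-0.15 -0.55  0.13] shift cm (tool now) [-0.46  9.39 -0.59]
```

Request:
{"method": "arm_command", "body": {
  "steps": [
    {"offset": [-0.5, 3, -0.6], "rot": [-0.1, -0.5, 0.1], "grip": -0.6},
    {"offset": [0, 3, 0], "rot": [0, 0, 0], "grip": -0.6},
    {"offset": [0, 2, 0], "rot": [0, 0, 0], "grip": -0.6},
    {"offset": [0, 0, 0], "rot": [0, 0, 0], "grip": -0.6}
  ]
}}

```text
time: 18.58
eef_pos: [574.4, -342.1, 19.6]
eef_rot: [-0.09, 0.086, -0.701, 0.702]
contact_force: [0.2, 0.4, 0.4]
opening: 75.5
```

Run:
```python
from cell import ctrl,eyes
from h import *
o=ctrl.get_obs(); show(o); plan(o,(568.5,-347.5,5),-76.1)
```

```text
t18.57 p [ 574.4 -342.1   19.6] jaw az -75.6 y [ 0.006  0.    -1.   ] F [0.2 0.4 0.4] T [-0.06  0.14  0.02] open 75.5 j [ 0.16  0.97  0.62  1.61 -0.74  0.8  -0.22]
jaw -76.1 total rotvec deg [-0.07  0.47 -0.33] shift cm (tool now) [0.72 1.46 0.38]
```

Request:
{"method": "arm_command", "body": {
  "steps": [
    {"offset": [0.7, 0.6, 0.4], "rot": [-0.1, 0.5, -0.3], "grip": -0.6},
    {"offset": [0, 0.6, 0], "rot": [0, 0, 0], "grip": -0.6},
    {"offset": [0, 0, 0], "rot": [0, 0, 0], "grip": -0.6}
  ]
}}

```text
time: 18.95
eef_pos: [569.7, -349.0, 9.3]
eef_rot: [-0.086, 0.084, -0.701, 0.703]
contact_force: [0.6, 0.8, -0.2]
opening: 75.4
```

Run:
```python
from cell import ctrl,eyes
from h import *
o=ctrl.get_obs(); show(o); plan(o,(568.5,-347.5,5),-76.1)
```

```text
t18.95 p [ 569.7 -349.     9.3] jaw az -76.1 y [ 0.003 -0.002 -1.   ] F [ 0.6  0.8 -0.2] T [-0.02  0.2  -0.  ] open 75.4 j [ 0.17  0.98  0.62  1.61 -0.74  0.79 -0.21]
jaw -76.1 total rotvec deg [-0.14 -0.04 -0.14] shift cm (tool now) [ 0.08  0.43 -0.18]
```

Request:
{"method": "arm_command", "body": {
  "steps": [
    {"offset": [0.1, 0.4, -0.15], "rot": [-0.1, 0, -0.1], "grip": -0.6},
    {"offset": [0, 0, 0], "rot": [0, 0, 0], "grip": -0.4},
    {"offset": [0, 0, 0], "rot": [0, 0, 0], "grip": 0.1},
    {"offset": [0, 0, 0], "rot": [0, 0, 0], "grip": 0.1},
    {"offset": [0, 0, 0], "rot": [0, 0, 0], "grip": 0.1}
  ]
}}

```text
time: 19.58
eef_pos: [568.6, -347.8, 5.8]
eef_rot: [-0.086, 0.085, -0.702, 0.702]
contact_force: [-1.5, 0.4, -0.5]
opening: 53.7
```

Run:
```python
from cell import ctrl,eyes
from h import *
o=ctrl.get_obs(); show(o); plan(o,(568.5,-347.5,5),-76.1)
```

```text
t19.57 p [ 568.6 -347.8    5.8] jaw az -76.1 y [ 0.002 -0.    -1.   ] F [-1.5  0.4 -0.5] T [-0.03  0.23  0.05] open 53.7 j [ 0.17  0.99  0.61  1.61 -0.75  0.79 -0.21]
jaw -76.1 total rotvec deg [-0.04 -0.03 -0.08] shift cm (tool now) [ 0.01  0.08 -0.03]
```

Request:
{"method": "arm_command", "body": {
  "steps": [
    {"offset": [0, -1, 0], "rot": [0, 0, 0], "grip": 0.1},
    {"offset": [0, -3.5, 0], "rot": [0, 0, 0], "grip": 0.1},
    {"offset": [0, -5, 0], "rot": [0, 0, 0], "grip": 0.1},
    {"offset": [0, -5, 0], "rot": [0, 0, 0], "grip": 0.1},
    {"offset": [0, -1.5, 0], "rot": [0, 0, 0], "grip": 0.1}
  ]
}}

```text
time: 20.2
eef_pos: [567.4, -347.6, 170.3]
eef_rot: [0.085, -0.085, 0.702, -0.702]
contact_force: [0.8, 0.8, -1.5]
opening: 53.7
```

Run:
```python
from cell import ctrl,eyes
from h import *
o=ctrl.get_obs(); show(o); path(o,(464.4,111.3,145),-15.4,11)
```

```text
t20.20 p [ 567.4 -347.6  170.3] jaw az -76.2 y [-0.001  0.    -1.   ] F [ 0.8  0.8 -1.5] T [-0.06  0.12 -0.03] open 53.7 j [ 0.11  0.8   0.75  1.52 -0.6   1.06 -0.32]
{"offset": [-1.97, 0.23, -4.58], "rot": [0.0, -5.5, 0.1]}
{"offset": [-2.0, 0.23, -4.44], "rot": [0.0, -5.5, 0.0]}
{"offset": [-2.02, 0.23, -4.31], "rot": [0.0, -5.5, 0.0]}
{"offset": [-2.04, 0.23, -4.17], "rot": [0.0, -5.5, 0.0]}
{"offset": [-2.05, 0.23, -4.04], "rot": [0.0, -5.5, 0.0]}
{"offset": [-2.06, 0.23, -3.91], "rot": [0.0, -5.5, 0.0]}
{"offset": [-2.06, 0.23, -3.78], "rot": [0.0, -5.5, 0.0]}
{"offset": [-2.06, 0.23, -3.66], "rot": [0.0, -5.5, 0.0]}
{"offset": [-2.05, 0.23, -3.54], "rot": [0.0, -5.5, 0.0]}
{"offset": [-2.03, 0.23, -3.41], "rot": [0.0, -5.5, 0.0]}
{"offset": [-2.02, 0.23, -3.3], "rot": [0.0, -5.5, 0.0]}
```

Request:
{"method": "arm_command", "body": {
  "steps": [
    {"offset": [-1.3, 0, -3], "rot": [0, -3.5, 0], "grip": 0.1},
    {"offset": [-2, 0, -4.5], "rot": [0, -5.5, 0], "grip": 0.1},
    {"offset": [-2, 0, -4.4], "rot": [0, -5.5, 0], "grip": 0.1},
    {"offset": [-2, 0, -4.3], "rot": [0, -5.5, 0], "grip": 0.1},
    {"offset": [-2.1, 0, -4.1], "rot": [0, -5.5, 0], "grip": 0.1},
    {"offset": [-2.1, 0, -4], "rot": [0, -5.5, 0], "grip": 0.1},
    {"offset": [-2.1, 0, -3.9], "rot": [0, -5.5, 0], "grip": 0.1},
    {"offset": [-2.1, 0, -3.8], "rot": [0, -5.5, 0], "grip": 0.1}
  ]
}}

```text
time: 21.2
eef_pos: [527.0, 9.5, 165.1]
eef_rot: [0.334, -0.34, 0.623, -0.621]
contact_force: [1.4, 0.5, -1.1]
opening: 54.0
```

Run:
```python
from cell import ctrl,eyes
from h import *
o=ctrl.get_obs(); show(o); path(o,(464.4,111.3,145),-15.4,3)
```

```text
t21.20 p [527.    9.5 165.1] jaw az -33.1 y [-0.008 -0.002 -1.   ] F [ 1.4  0.5 -1.1] T [-0.03  0.09  0.01] open 54.0 j [-0.47  0.58  0.61  1.91 -0.45  0.8  -0.19]
{"offset": [-2.06, 0.68, -3.55], "rot": [0.3, -5.9, 0.3]}
{"offset": [-2.06, 0.67, -3.42], "rot": [0.0, -5.9, 0.0]}
{"offset": [-2.07, 0.67, -3.29], "rot": [0.0, -5.9, 0.0]}
```

Request:
{"method": "arm_command", "body": {
  "steps": [
    {"offset": [-2.1, 0, -3.5], "rot": [0.3, -5.9, 0.3], "grip": 0.1},
    {"offset": [-2.1, 0.2, -3.4], "rot": [0, -5.9, 0], "grip": 0.1},
    {"offset": [-1.9, 0.8, -3.2], "rot": [0, -5.7, 0], "grip": 0.1},
    {"offset": [0, 0, 0], "rot": [0, 0, 0], "grip": 0.1},
    {"offset": [0, 0, 0], "rot": [0, 0, 0], "grip": 0.1}
  ]
}}

```text
time: 21.82
eef_pos: [458.8, 116.3, 152.2]
eef_rot: [0.43, -0.434, 0.561, -0.558]
contact_force: [0.4, -0.3, -2.0]
opening: 54.0
```

Run:
```python
from cell import ctrl,eyes
from h import *
o=ctrl.get_obs(); show(o); plan(o,(464.4,111.3,115),-15.4)
```

```text
t21.82 p [458.8 116.3 152.2] jaw az -14.6 y [-0.008 -0.    -1.   ] F [ 0.4 -0.3 -2. ] T [-0.05  0.08  0.02] open 54.0 j [-0.67  0.51  0.53  2.06 -0.41  0.68 -0.13]
jaw -15.4 total rotvec deg [0.42 0.77 0.12] shift cm (tool now) [0.33 3.71 0.69]
```

Request:
{"method": "arm_command", "body": {
  "steps": [
    {"offset": [0.3, 1.5, 0.7], "rot": [0.4, 0.8, 0.1], "grip": 0.1},
    {"offset": [0, 1.5, 0], "rot": [0, 0, 0], "grip": 0.1},
    {"offset": [0, 0, 0], "rot": [0, 0, 0], "grip": 0.1},
    {"offset": [0, 0, 0], "rot": [0, 0, 0], "grip": 0.1}
  ]
}}

```text
time: 22.32
eef_pos: [468.2, 107.2, 122.0]
eef_rot: [-0.426, 0.425, -0.563, 0.566]
contact_force: [0.7, -0.2, -1.3]
opening: 53.8
```

Run:
```python
from cell import ctrl,eyes
from h import *
o=ctrl.get_obs(); show(o); plan(o,(464.4,111.3,106),-15.4)
```

```text
t22.32 p [468.2 107.2 122. ] jaw az -16.0 y [ 0.003 -0.002 -1.   ] F [ 0.7 -0.2 -1.3] T [-0.06  0.04  0.06] open 53.8 j [-0.62  0.57  0.49  2.08 -0.46  0.6  -0.09]
jaw -15.4 total rotvec deg [-0.21 -0.56  0.08] shift cm (tool now) [-0.29  1.6  -0.48]
```

Request:
{"method": "arm_command", "body": {
  "steps": [
    {"offset": [-0.3, 0.6, -0.5], "rot": [-0.2, -0.5, 0.1], "grip": 0.1},
    {"offset": [0, 0.6, 0], "rot": [0, 0, 0], "grip": 0.1},
    {"offset": [0, 0, 0], "rot": [0, 0, 0], "grip": 0.1},
    {"offset": [0, 0, 0], "rot": [0, 0, 0], "grip": 0.1}
  ]
}}

```text
time: 22.82
eef_pos: [464.6, 111.7, 110.0]
eef_rot: [-0.429, 0.428, -0.563, 0.563]
contact_force: [0.6, -1.7, -1.0]
opening: 53.8
```

Run:
```python
from cell import ctrl,eyes
from h import *
o=ctrl.get_obs(); show(o); plan(o,(464.4,111.3,103),-15.4)
```

```text
t22.82 p [464.6 111.7 110. ] jaw az -15.4 y [ 0.002  0.001 -1.   ] F [ 0.6 -1.7 -1. ] T [-0.04  0.09  0.04] open 53.8 j [-0.61  0.58  0.46  2.09 -0.47  0.57 -0.08]
jaw -15.4 total rotvec deg [-0.07 -0.05 -0.07] shift cm (tool now) [ 0.05  0.7  -0.01]
```

Request:
{"method": "arm_command", "body": {
  "steps": [
    {"offset": [0.04, 0.25, 0], "rot": [0, 0, 0], "grip": 0.1},
    {"offset": [0, 0.2, 0], "rot": [0, 0, 0], "grip": 0.1},
    {"offset": [0, 0, 0], "rot": [0, 0, 0], "grip": 0.1}
  ]
}}

```text
time: 23.2
eef_pos: [464.7, 111.3, 105.4]
eef_rot: [-0.429, 0.428, -0.562, 0.563]
contact_force: [0.1, 0.1, -1.8]
opening: 53.8
```

Run:
```python
from cell import ctrl,eyes
from h import *
o=ctrl.get_obs(); show(o); plan(o,(464.4,111.3,103),-15.4)
f=eyes.grab_frame("scene"); np.savez("/tmp/scene5.npz",**f)
print(inlay(f,[464,108,128],128))
x,y=proj(f,[[465,107,90]])[0].astype(int); c=f["pixels"][max(0,y-25):y+25,max(0,x-33):x+33,::-1]
cv2.imwrite(f"pics/scene5.png",cv2.resize(c,None,fx=12,fy=12,interpolation=cv2.INTER_CUBIC))
```

```text
t23.20 p [464.7 111.3 105.4] jaw az -15.4 y [ 0.002  0.001 -1.   ] F [ 0.1  0.1 -1.8] T [-0.06  0.09 -0.01] open 53.8 j [-0.6   0.59  0.46  2.1  -0.48  0.56 -0.07]
jaw -15.4 total rotvec deg [-0.1  -0.04 -0.09] shift cm (tool now) [ 0.01  0.24 -0.03]
(array([465. , 106.6]), 32.90625)
```

View pics/scene5.png

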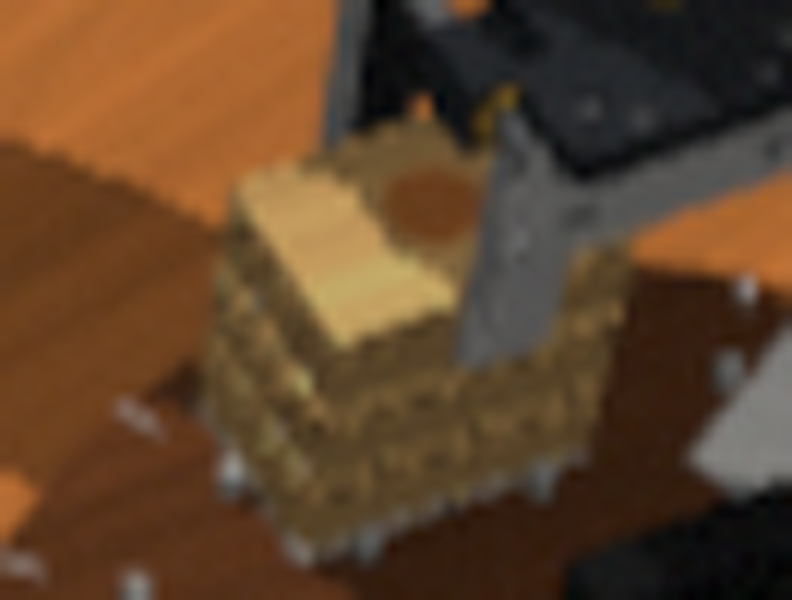

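Run:
```python
from h import *
f=ld("/tmp/scene5.npz")
for z in (125,126,127): print(z,inlay(f,[464,108,126],z))
ax=np.array([.264,.965]);w=np.array([.965,-.264]); c=np.array([464.8,106.8])
x,y=proj(f,[[465,107,90]])[0].astype(int)
for z in (98,126):
    P=[[*(c+s*40*ax+q*27*w),z] for s,q in((-1,-1),(-1,1),(1,1),(1,-1))]+[[464,108.3,z]]
    print(z,((proj(f,P)-[x-33,y-25]+.5)*12).round(0).tolist())
```

```text
125 (array([463.3, 108.7]), 32.90625)
126 (array([463.8, 108. ]), 32.90625)
127 (array([464.4, 107.3]), 32.90625)
98 [[212.0, 266.0], [322.0, 427.0], [622.0, 314.0], [507.0, 157.0], [418.0, 285.0]]
126 [[222.0, 186.0], [335.0, 349.0], [640.0, 235.0], [523.0, 77.0], [433.0, 205.0]]
```

The inlay at crop (432,205) matches the prediction of (433,205). Lowering.

Request:
{"method": "arm_command", "body": {
  "steps": [
    {"offset": [0, 0.15, 0], "rot": [-0.1, 0, 0], "grip": 0.1},
    {"offset": [0, 0.1, 0], "rot": [0, 0, 0], "grip": 0.1}
  ]
}}

```text
time: 23.5
eef_pos: [464.9, 111.4, 103.6]
eef_rot: [0.429, -0.428, 0.563, -0.562]
contact_force: [-4.5, -0.9, 16.4]
opening: 53.8
```

Request:
{"method": "arm_command", "body": {
  "steps": [
    {"offset": [0, -0.03, 0], "rot": [0, 0, 0], "grip": 0.1},
    {"offset": [0, 0, 0], "rot": [0, 0, 0], "grip": -0.2},
    {"offset": [0, 0, 0], "rot": [0, 0, 0], "grip": -0.5},
    {"offset": [0, -0.5, 0], "rot": [0, 0, 0], "grip": -0.5},
    {"offset": [0, -2, 0], "rot": [0, 0, 0], "grip": -0.5},
    {"offset": [0, -4, 0], "rot": [0, 0, 0], "grip": -0.5},
    {"offset": [0, -4, 0], "rot": [0, 0, 0], "grip": -0.5}
  ]
}}

```text
time: 24.38
eef_pos: [463.3, 110.5, 210.2]
eef_rot: [0.427, -0.429, 0.564, -0.562]
contact_force: [0.5, 0.9, 0.5]
opening: 70.6
```

Run:
```python
from cell import ctrl,eyes
from h import *
o=ctrl.get_obs(); show(o); plan(o,(580.7,77.5,190),-15.3)
f=eyes.grab_frame("scene"); np.savez("/tmp/scene6.npz",**f)
print(inlay(f,[464,108,124],124))
x,y=proj(f,[[465,107,90]])[0].astype(int); c=f["pixels"][max(0,y-25):y+25,max(0,x-33):x+33,::-1]
cv2.imwrite(f"pics/scene6.png",cv2.resize(c,None,fx=12,fy=12,interpolation=cv2.INTER_CUBIC))
ax=np.array([.264,.965]);w=np.array([.965,-.264]); c=np.array([464.8,106.8])
P=[[*(c+s*40*ax+q*27*w),124] for s,q in((-1,-1),(-1,1),(1,1),(1,-1))]
print(((proj(f,P)-[x-33,y-25]+.5)*12).round(0).tolist())
```

```text
t24.38 p [463.3 110.5 210.2] jaw az -15.5 y [-0.005 -0.    -1.   ] F [0.5 0.9 0.5] T [-0.09 -0.01 -0.02] open 70.6 j [-0.72  0.43  0.6   1.99 -0.33  0.82 -0.2 ]
jaw -15.3 total rotvec deg [ 0.25 -0.21  0.07] shift cm (tool now) [ 0.04  1.97 12.2 ]
(array([464.5, 109. ]), 33.71875)
[[222.0, 192.0], [334.0, 354.0], [639.0, 241.0], [522.0, 82.0]]
```

View pics/scene6.png

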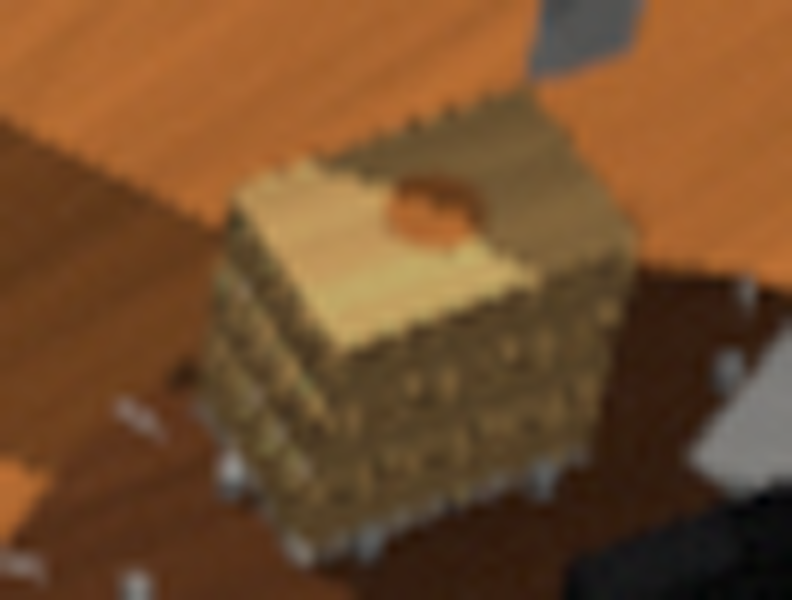

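Column flush: inlay at (464.5,109.0), corners on prediction. Next, the knob.

Request:
{"method": "arm_command", "body": {
  "steps": [
    {"offset": [0, 0.3, 4], "rot": [0.2, -0.2, 0], "grip": 0.1},
    {"offset": [0, 0.5, 4.2], "rot": [0, 0, 0], "grip": 0.1},
    {"offset": [0, 0.5, 4], "rot": [0, 0, 0], "grip": 0.1},
    {"offset": [0, 0, 0], "rot": [0, 0, 0], "grip": 0.1},
    {"offset": [0, 0, 0], "rot": [0, 0, 0], "grip": 0.1}
  ]
}}

```text
time: 25.05
eef_pos: [587.0, 79.3, 204.3]
eef_rot: [-0.433, 0.426, -0.561, 0.562]
contact_force: [-0.3, -1.0, -0.5]
opening: 42.3
```

Run:
```python
from cell import ctrl,eyes
from h import *
o=ctrl.get_obs(); show(o); plan(o,(580.2,78,155),-15.3)
f=eyes.grab_frame("scene"); np.savez("/tmp/scene7.npz",**f)
cv2.imwrite(f"pics/scene7.png",cv2.resize(f["pixels"][90:230,260:440,::-1],None,fx=4.2,fy=4.2,interpolation=cv2.INTER_CUBIC))
```

```text
t25.05 p [587.   79.3 204.3] jaw az -15.2 y [ 0.009  0.005 -1.   ] F [-0.3 -1.  -0.5] T [-0.03  0.07 -0.03] open 42.3 j [-0.53  0.6   0.56  1.71 -0.39  0.94 -0.08]
jaw -15.3 total rotvec deg [-0.45  0.13 -0.41] shift cm (tool now) [ 0.33  4.92 -0.66]
```

View pics/scene7.png

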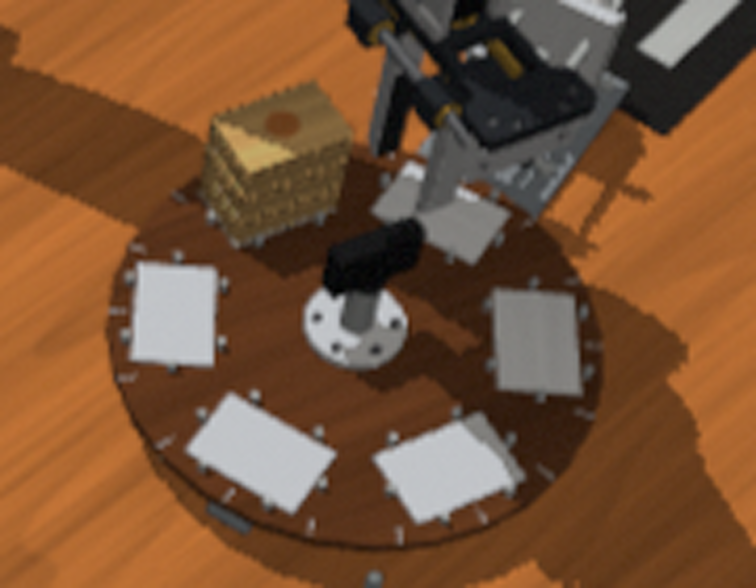

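Request:
{"method": "arm_command", "body": {
  "steps": [
    {"offset": [0.3, 2.2, -0.7], "rot": [-0.4, 0.1, -0.4], "grip": 0.1},
    {"offset": [0, 2, 0], "rot": [0, 0, 0], "grip": 0.1},
    {"offset": [0, 0, 0], "rot": [0, 0, 0], "grip": 0.1},
    {"offset": [0, 0, 0], "rot": [0, 0, 0], "grip": 0.1}
  ]
}}

```text
time: 25.6
eef_pos: [576.7, 80.8, 163.6]
eef_rot: [0.431, -0.429, 0.562, -0.561]
contact_force: [0.0, 0.1, 0.6]
opening: 42.0
```

Run:
```python
from cell import ctrl,eyes
from h import *
o=ctrl.get_obs(); show(o); plan(o,(580.2,78,105),-15.3)
```

```text
t25.60 p [576.7  80.8 163.6] jaw az -15.1 y [ 0.001  0.002 -1.   ] F [0.  0.1 0.6] T [-0.08  0.11 -0.02] open 42.0 j [-0.52  0.64  0.53  1.77 -0.42  0.85 -0.06]
jaw -15.3 total rotvec deg [-0.04  0.2  -0.14] shift cm (tool now) [0.2  5.86 0.4 ]
```

Request:
{"method": "arm_command", "body": {
  "steps": [
    {"offset": [0.2, 1, 0.4], "rot": [0, 0.2, -0.1], "grip": 0.1},
    {"offset": [0, 1.2, 0], "rot": [0, 0, 0], "grip": 0.1},
    {"offset": [0, 1.2, 0], "rot": [0, 0, 0], "grip": 0.1},
    {"offset": [0, 1.2, 0], "rot": [0, 0, 0], "grip": 0.1},
    {"offset": [0, 0, 0], "rot": [0, 0, 0], "grip": 0.1},
    {"offset": [0, 0, 0], "rot": [0, 0, 0], "grip": 0.1}
  ]
}}

```text
time: 26.35
eef_pos: [580.7, 77.8, 115.1]
eef_rot: [-0.43, 0.428, -0.562, 0.562]
contact_force: [-0.9, -0.4, -0.1]
opening: 42.6
```

Run:
```python
from cell import ctrl,eyes
from h import *
o=ctrl.get_obs(); show(o); plan(o,(580.2,78,105),-15.3)
```

```text
t26.35 p [580.7  77.8 115.1] jaw az -15.3 y [ 0.002  0.001 -1.   ] F [-0.9 -0.4 -0.1] T [-0.02  0.14  0.03] open 42.6 j [-0.49  0.7   0.49  1.8  -0.46  0.76 -0.02]
jaw -15.3 total rotvec deg [-0.09 -0.   -0.06] shift cm (tool now) [-0.    1.01 -0.05]
```

Request:
{"method": "arm_command", "body": {
  "steps": [
    {"offset": [0, 0.6, 0], "rot": [-0.1, 0, -0.1], "grip": 0.1},
    {"offset": [0, 0.3, 0], "rot": [0, 0, 0], "grip": 0.3},
    {"offset": [0, 0, 0], "rot": [0, 0, 0], "grip": 0.5},
    {"offset": [0, 0, 0], "rot": [0, 0, 0], "grip": 0.8},
    {"offset": [0, 0, 0], "rot": [0, 0, 0], "grip": 0.8},
    {"offset": [0, 0, 0], "rot": [0, 0, 0], "grip": 0.8}
  ],
  "force": 10
}}

```text
time: 27.1
eef_pos: [579.9, 78.3, 106.1]
eef_rot: [0.428, -0.429, 0.563, -0.562]
contact_force: [-1.5, -0.8, -0.5]
opening: 17.7
```

Run:
```python
from cell import ctrl,eyes
from h import *
o=ctrl.get_obs(); show(o); plan(o,(580.2,78,105),-15.3)
```

```text
t27.10 p [579.9  78.3 106.1] jaw az -15.3 y [-0.002  0.    -1.   ] F [-1.5 -0.8 -0.5] T [-0.08  0.16 -0.03] open 17.7 j [-0.48  0.71  0.48  1.8  -0.47  0.74 -0.01]
jaw -15.3 total rotvec deg [ 0.1  -0.02  0.01] shift cm (tool now) [0.02 0.11 0.04]
```

Request:
{"method": "arm_command", "body": {
  "steps": [
    {"offset": [0, 0, 0], "rot": [0, 0, 0], "grip": 0.8},
    {"offset": [0, 0, 0], "rot": [0, 0, 0], "grip": 0.8},
    {"offset": [0, 0, 0], "rot": [0, 1.2, 0], "grip": 0.8},
    {"offset": [0, 0, 0], "rot": [0, 2, 0], "grip": 0.8},
    {"offset": [0, 0, 0], "rot": [0, 2.2, 0], "grip": 0.8},
    {"offset": [0, 0, 0], "rot": [0, 2.2, 0], "grip": 0.8}
  ],
  "force": 55
}}

```text
time: 27.85
eef_pos: [580.0, 78.3, 106.1]
eef_rot: [0.388, -0.389, 0.591, -0.59]
contact_force: [-1.1, -0.3, -0.8]
opening: 17.6
```

Run:
```python
from cell import ctrl,eyes
from h import *
o=ctrl.get_obs(); show(o); plan(o,(580.2,78,106),-15.3)
```

```text
t27.85 p [580.   78.3 106.1] jaw az -23.3 y [-0.002 -0.    -1.   ] F [-1.1 -0.3 -0.8] T [-0.    0.08  0.16] open 17.6 j [-0.5   0.72  0.52  1.8  -0.51  0.75 -0.12]
jaw -15.3 total rotvec deg [ 0.08 -7.97  0.05] shift cm (tool now) [0.02 0.01 0.03]
```

Request:
{"method": "arm_command", "body": {
  "steps": [
    {"offset": [0, 0, 0], "rot": [0, 2.2, 0], "grip": 0.8},
    {"offset": [0, 0, 0], "rot": [0, 2.2, 0], "grip": 0.8},
    {"offset": [0, 0, 0], "rot": [0, 2.2, 0], "grip": 0.8},
    {"offset": [0, 0, 0], "rot": [0, 2.2, 0], "grip": 0.8},
    {"offset": [0, 0, 0], "rot": [0, 2.2, 0], "grip": 0.8},
    {"offset": [0, 0, 0], "rot": [0, 2.2, 0], "grip": 0.8},
    {"offset": [0, 0, 0], "rot": [0, 2.2, 0], "grip": 0.8},
    {"offset": [0, 0, 0], "rot": [0, 2.2, 0], "grip": 0.8}
  ]
}}

```text
time: 28.85
eef_pos: [580.2, 78.1, 106.1]
eef_rot: [-0.286, 0.287, -0.646, 0.646]
contact_force: [-1.2, -0.3, -0.8]
opening: 17.6
```

Run:
```python
from cell import ctrl,eyes
from h import *
o=ctrl.get_obs(); show(o); plan(o,(580.2,78,106),-75.3)
f=eyes.grab_frame("scene")
cv2.imwrite(f"pics/scene8.png",cv2.resize(f["pixels"][90:230,260:440,::-1],None,fx=4.2,fy=4.2,interpolation=cv2.INTER_CUBIC))
```

```text
t28.85 p [580.2  78.1 106.1] jaw az -42.1 y [-0.001 -0.001 -1.   ] F [-1.2 -0.3 -0.8] T [-0.05  0.15  0.17] open 17.6 j [-0.56  0.75  0.62  1.81 -0.59  0.78 -0.37]
jaw -75.3 total rotvec deg [ 0.   33.17  0.08] shift cm (tool now) [0.01 0.01 0.  ]
```

View pics/scene8.png

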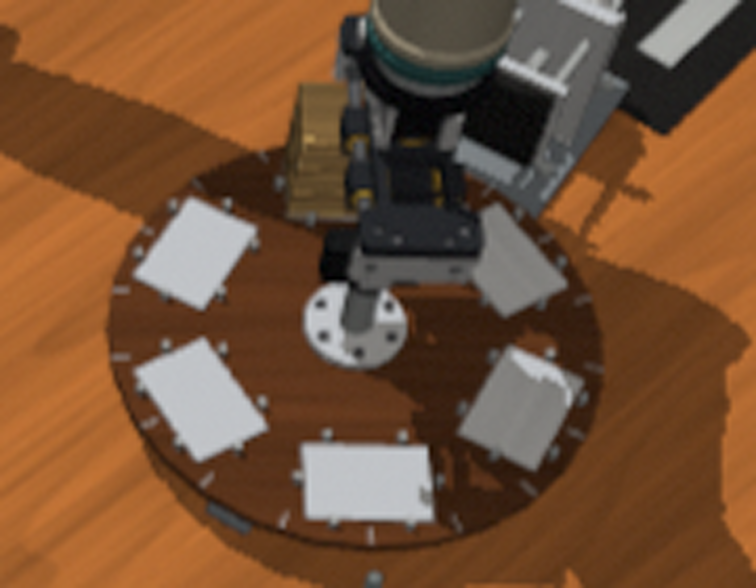

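Request:
{"method": "arm_command", "body": {
  "steps": [
    {"offset": [0, 0, 0], "rot": [0, 2, 0], "grip": 0.8},
    {"offset": [0, 0, 0], "rot": [0, 2.2, 0], "grip": 0.8},
    {"offset": [0, 0, 0], "rot": [0, 2.2, 0], "grip": 0.8},
    {"offset": [0, 0, 0], "rot": [0, 2.2, 0], "grip": 0.8},
    {"offset": [0, 0, 0], "rot": [0, 2.2, 0], "grip": 0.8},
    {"offset": [0, 0, 0], "rot": [0, 2.2, 0], "grip": 0.8},
    {"offset": [0, 0, 0], "rot": [0, 2.2, 0], "grip": 0.8},
    {"offset": [0, 0, 0], "rot": [0, 2, 0], "grip": 0.8}
  ]
}}

```text
time: 29.9
eef_pos: [580.4, 77.8, 106.1]
eef_rot: [-0.179, 0.18, -0.684, 0.684]
contact_force: [-0.7, -1.1, -0.5]
opening: 17.7
```

Run:
```python
from cell import ctrl,eyes
from h import *
o=ctrl.get_obs(); show(o); plan(o,(580.2,78,106),-75.3)
```

```text
t29.90 p [580.4  77.8 106.1] jaw az -60.6 y [-0.001 -0.001 -1.   ] F [-0.7 -1.1 -0.5] T [0.03 0.15 0.41] open 17.7 j [-0.6   0.77  0.7   1.81 -0.67  0.82 -0.62]
jaw -75.3 total rotvec deg [-0.02 14.67  0.07] shift cm (tool now) [ 0.01  0.01 -0.02]
```

Request:
{"method": "arm_command", "body": {
  "steps": [
    {"offset": [0, 0, 0], "rot": [0, 2, 0], "grip": 0.8},
    {"offset": [0, 0, 0], "rot": [0, 2.2, 0], "grip": 0.8},
    {"offset": [0, 0, 0], "rot": [0, 2.2, 0], "grip": 0.8},
    {"offset": [0, 0, 0], "rot": [0, 2, 0], "grip": 0.8},
    {"offset": [0, 0, 0], "rot": [0, 1.8, 0], "grip": 0.8},
    {"offset": [0, 0, 0], "rot": [0, 1.5, 0], "grip": 0.8},
    {"offset": [0, 0, 0], "rot": [0, 1, 0], "grip": 0.8},
    {"offset": [0, 0, 0], "rot": [0, 0, 0], "grip": 0.8}
  ]
}}

```text
time: 30.9
eef_pos: [580.5, 77.6, 106.1]
eef_rot: [-0.095, 0.096, -0.701, 0.701]
contact_force: [-0.1, -1.3, -1.3]
opening: 17.9
```

```bash
cat >> h.py <<'E'
def plates(f,ctr,z=46):
    """platter phase mod 60 from bright seat plates"""
    hsv=cv2.cvtColor(f["pixels"],cv2.COLOR_RGB2HSV); m=cv2.inRange(hsv,(0,0,135),(180,45,255))
    cs,_=cv2.findContours(m,cv2.RETR_EXTERNAL,cv2.CHAIN_APPROX_NONE)
    for c in cs:
        if cv2.contourArea(c)<120: continue
        W=ray(f,c.reshape(-1,2),z)[:,:2].astype(np.float32); (x,y),(a,b),an=cv2.minAreaRect(W)
        if a<b:a,b,an=b,a,an+90
        r=np.hypot(x-ctr[0],y-ctr[1])
        if 90<r<150 and 70<a<90 and 45<b<65: print("plate",round(x),round(y),"r%.0f"%r,"size %.0f %.0f"%(a,b),"bearing %.1f"%np.degrees(np.arctan2(y-ctr[1],x-ctr[0])),"long %.1f"%(an%180))
E
python3 - <<'E'
from cell import ctrl,eyes
from h import *
o=ctrl.get_obs(); show(o); plan(o,(580.2,78,106),-75.3)
print("start");[ (print(n),plates(ld(f"/tmp/{n}0.npz"),(580.5,76))) for n in("scene","top")]
for n in("scene","top"):
    f=eyes.grab_frame(n); np.savez(f"/tmp/{n}9.npz",**f); print(n); plates(f,(580.5,76))
    cv2.imwrite(f"pics/{n}9.png",cv2.resize(f["pixels"][90:230,260:440,::-1] if n=="scene" else f["pixels"][90:240,80:270,::-1],None,fx=4.2,fy=4.0,interpolation=cv2.INTER_CUBIC))
E
```

```text
t30.90 p [580.5  77.6 106.1] jaw az -74.5 y [-0. -0. -1.] F [-0.1 -1.3 -1.3] T [ 0.07  0.16 -0.35] open 17.9 j [-0.63  0.8   0.77  1.81 -0.73  0.85 -0.81]
jaw -75.3 total rotvec deg [-0.01  0.81  0.03] shift cm (tool now) [ 0.02  0.01 -0.04]
start
scene
plate 696 43 r120 size 82 57 bearing -16.1 long 74.3
plate 611 -41 r121 size 82 57 bearing -75.5 long 14.2
plate 665 159 r118 size 82 56 bearing 44.4 long 135.3
plate 492 -10 r124 size 82 59 bearing -135.8 long 133.9
plate 548 191 r119 size 84 56 bearing 105.9 long 14.6
top
plate 551 192 r120 size 87 64 bearing 104.4 long 8.3
plate 698 44 r122 size 85 64 bearing -15.3 long 75.3
scene
plate 612 -40 r120 size 84 56 bearing -74.7 long 15.4
plate 493 -11 r123 size 82 60 bearing -135.1 long 135.1
top
plate 698 45 r121 size 79 54 bearing -14.9 long 74.7
```

View pics/scene9.png

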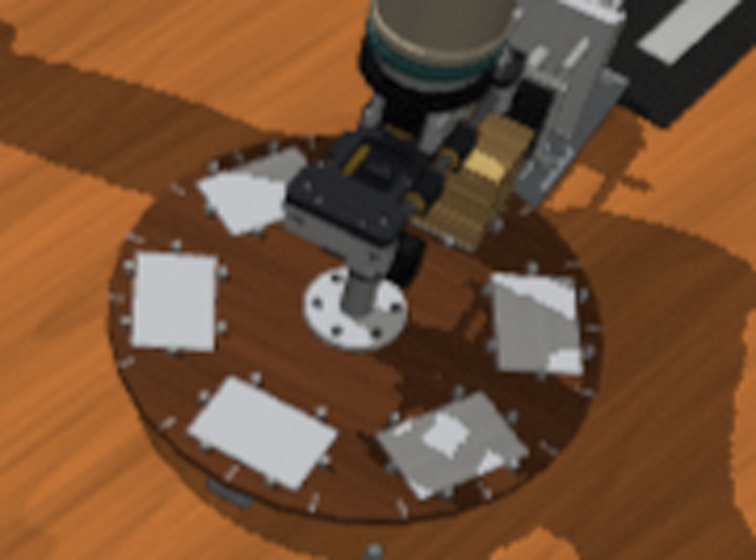

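View pics/top9.png

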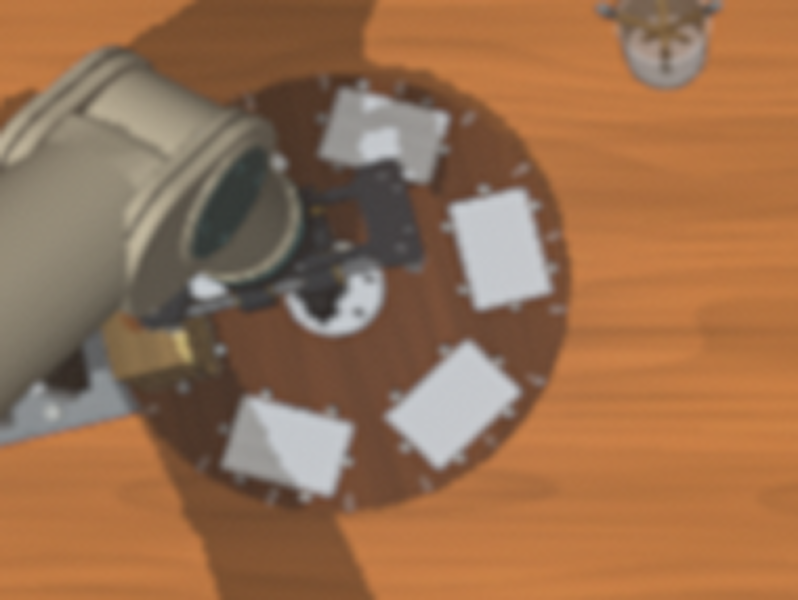

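Request:
{"method": "arm_command", "body": {
  "steps": [
    {"offset": [0, 0, 0], "rot": [0, 0.8, 0], "grip": 0.8},
    {"offset": [0, 0, 0], "rot": [0, 0, 0], "grip": 0.8},
    {"offset": [0, 0, 0], "rot": [0, 0, 0], "grip": 0.8}
  ]
}}

```text
time: 31.38
eef_pos: [580.5, 77.6, 106.1]
eef_rot: [-0.09, 0.091, -0.701, 0.701]
contact_force: [-0.4, -0.8, -0.3]
opening: 17.8
```

Run:
```python
from cell import ctrl,eyes
from h import *
o=ctrl.get_obs(); show(o); plan(o,(580.2,78,106),-75.3)
f=eyes.grab_frame("scene"); plates(f,(580.5,76))
f=eyes.grab_frame("top"); plates(f,(580.5,76))
```

```text
t31.38 p [580.5  77.6 106.1] jaw az -75.3 y [-0. -0. -1.] F [-0.4 -0.8 -0.3] T [ 0.01  0.17 -0.22] open 17.8 j [-0.64  0.8   0.77  1.81 -0.73  0.85 -0.82]
jaw -75.3 total rotvec deg [-0.01  0.03  0.03] shift cm (tool now) [ 0.02  0.01 -0.04]
plate 612 -41 r121 size 84 57 bearing -75.0 long 14.2
plate 494 -9 r121 size 80 60 bearing -135.6 long 139.7
plate 466 107 r119 size 81 64 bearing 164.9 long 74.4
plate 697 43 r121 size 81 54 bearing -16.0 long 74.7
```

Request:
{"method": "arm_command", "body": {
  "steps": [
    {"offset": [0, 0, 0], "rot": [0, 0.4, 0], "grip": 0.8},
    {"offset": [0, 0, 0], "rot": [0, 0, 0], "grip": 0.8}
  ]
}}

```text
time: 31.72
eef_pos: [580.5, 77.6, 106.1]
eef_rot: [-0.088, 0.089, -0.701, 0.702]
contact_force: [-0.2, -1.1, -2.0]
opening: 17.6
```

Run:
```python
from cell import ctrl,eyes
from h import *
for i in range(3): o=ctrl.get_obs(); show(o); f=eyes.grab_frame("scene")
plates(f,(580.5,76))
f=eyes.grab_frame("top"); plates(f,(580.5,76))
```

```text
t31.73 p [580.5  77.6 106.1] jaw az -75.6 y [-0.001 -0.001 -1.   ] F [-0.2 -1.1 -2. ] T [ 0.08  0.14 -0.01] open 17.6 j [-0.64  0.8   0.77  1.81 -0.73  0.85 -0.82]
t31.77 p [580.5  77.6 106.1] jaw az -75.6 y [-0.001 -0.001 -1.   ] F [-0.1 -1.3 -1.2] T [0.09 0.13 0.05] open 17.3 j [-0.64  0.8   0.77  1.81 -0.73  0.85 -0.82]
t31.82 p [580.5  77.6 106.1] jaw az -75.6 y [-0.001 -0.    -1.   ] F [ 0.4 -1.4 -1.6] T [0.02 0.13 0.03] open 17.4 j [-0.64  0.8   0.77  1.81 -0.73  0.85 -0.82]
plate 611 -41 r121 size 84 57 bearing -75.2 long 13.6
plate 492 -10 r124 size 82 60 bearing -135.9 long 134.6
plate 464 107 r121 size 85 64 bearing 165.0 long 72.3
plate 697 43 r121 size 81 54 bearing -16.0 long 74.7
```

Run:
```python
from cell import ctrl,eyes
from h import *
for n in("scene","top"):
    f=eyes.grab_frame(n); x,y=proj(f,[[549,196,90]])[0].astype(int); c=f["pixels"][max(0,y-30):y+30,max(0,x-38):x+38,::-1]
    cv2.imwrite(f"pics/{n}10.png",cv2.resize(c,None,fx=10,fy=10,interpolation=cv2.INTER_CUBIC))
    ctr=np.array([549.5,192.0]); a=np.radians(14.6);l=np.array([np.cos(a),np.sin(a)]);w=np.array([-l[1],l[0]])
    for z in(46,124): print(n,z,((proj(f,[[*(ctr+s*40*l+q*27*w),z] for s,q in((-1,-1),(1,-1),(1,1),(-1,1))])-[x-38,y-30]+.5)*10).round().tolist())
```

```text
scene 46 [[183.0, 411.0], [428.0, 537.0], [515.0, 416.0], [273.0, 294.0]]
scene 124 [[229.0, 233.0], [489.0, 362.0], [579.0, 238.0], [322.0, 114.0]]
top 46 [[569.0, 434.0], [511.0, 174.0], [336.0, 219.0], [393.0, 478.0]]
top 124 [[496.0, 407.0], [435.0, 131.0], [250.0, 178.0], [310.0, 454.0]]
```

View pics/scene10.png

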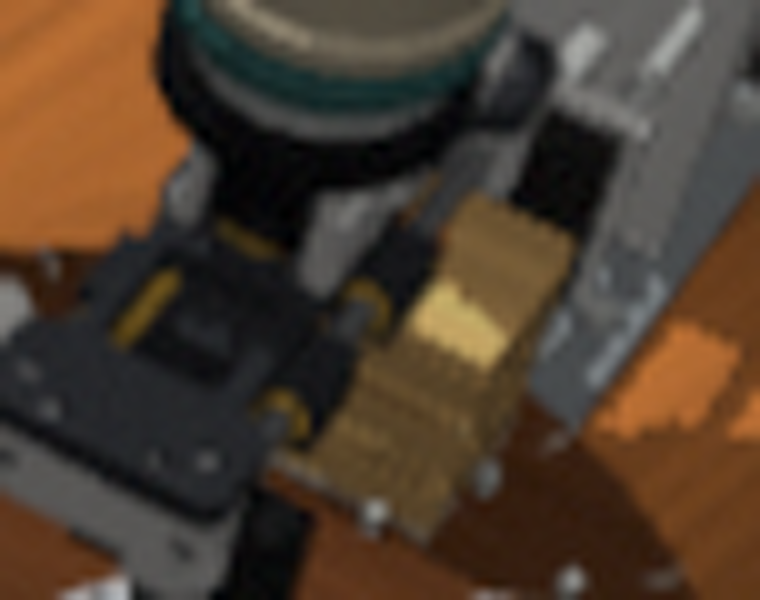

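View pics/top10.png

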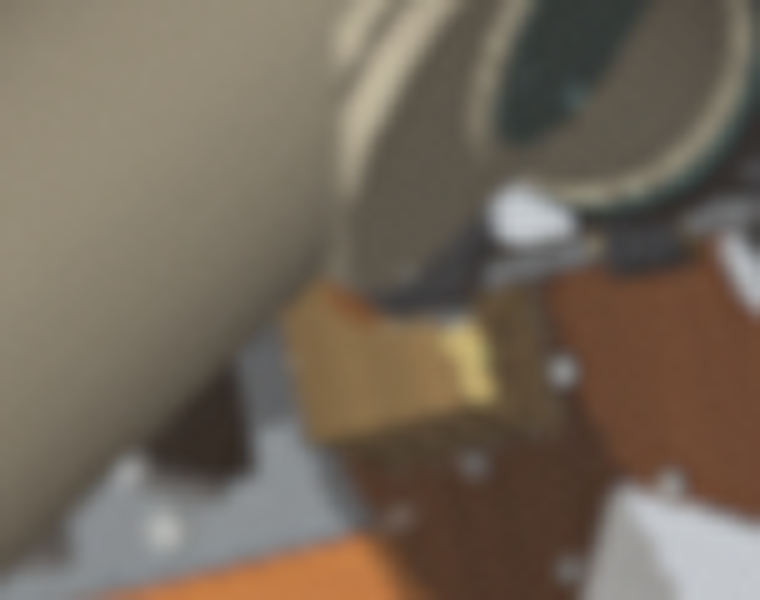

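Run:
```python
from cell import ctrl,job
from h import *
show(ctrl.get_obs()); print(job.hand_in())
```

```text
t32.02 p [580.5  77.6 106.1] jaw az -75.7 y [-0. -0. -1.] F [-0.9 -0.8 -0.7] T [0.06 0.08 0.05] open 17.8 j [-0.64  0.8   0.77  1.81 -0.73  0.85 -0.82]
the job is handed in; nothing more can be done
None
```

I stacked both loose pale cases on the case on the rotary table and turned the knob clockwise by three clicks. I handed the job in at 32 s, still gripping the knob at the third stop.

- **Mended on the way:** the first case landed about 3 mm off along its length because of camera bias. I regripped it, lifted it slightly and set it down flush before fetching the second.
- **Stack before turning:** from the scene camera, the lid inlays lay within about 1 mm of each other, and the edges matched the predicted ones.
- **Stop:** the gripper turned about 60.4°. The seat plates were back at their starting bearings within about 0.7°. The moment about the knob's axis, which had been pulling on at −0.35 N m, fell to about 0, so the platter is in the stop.
- **Column in front of the stamping unit:** its visible corners match a square three-case column within about 1 mm.
- **Limits of the checks:** the arm hid the column from the top camera after each placing, and hid part of it at the end. Flushness therefore rests mainly on the scene camera, and the two cameras disagree by about 2 mm in absolute position.
- **Forces and bystanders:** the highest force I read was about 30 N, while pressing the first case down. The jar, tape roll, screwdriver and coloured cases were not touched, but I did not re-measure them.

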